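# Refit the clamp-bar tension spring on a platform shaker

### The job

The staining jar on the platform shaker has to be clamped, but the clamp bar's tension spring is off and lies on the desk. Put the spring's hook down through the hole in the clamp bar's tab, then take the other end, stretch the spring along the front of the platform and drop its eye over the headed post, so that the spring draws the bar tight onto the jar; let go of everything. Leave the two dropper bottles and the small blue-lidded box where they are and do not upset the jar.

Things in the scene. Friction and masses are not known exactly. Their poses are not given: they have to be found in the camera images.
- spring_mid (a point): Middle of the tension spring's axis (unstretched), 10 mm above its underside. One straight, stiff, loose piece, 158 mm long, about 160 g, lying flat on two collars 23 mm wide and 20 mm high; in order along its x: 5 mm wire hook, black fitting, bare steel coils (51 mm long, 17 mm across), brass fitting, flat wire eye. All points of the spring share its frame: x from hook to eye, z up.
- hook_tip (a point): Lower tip of the spring's hook. The 5 mm thick leg points straight down (-z) from a crown whose underside is 19 mm above the tip and whose top is 25 mm above it; the crown reaches back over a gap 11 mm wide between leg and hook neck. The tip is level with the collars' underside, 10 mm below the spring's axis.
- hook_grip (a point): Centre of the black fitting's grip flats: 17 mm wide, 14 mm high, 25 mm long, on the spring's axis, 36 mm from the hook's leg (towards the eye). A 23 mm wide collar closes it on the hook's side.
- eye_grip (a point): Centre of the brass fitting's grip flats: 17 mm wide, 14 mm high, 24 mm long, on the spring's axis, 32 mm short of the eye's centre. A 23 mm wide collar closes it on the eye's side; fingers can pull against it. It moves with the eye. At the start it lies between two dropper bottles, with no room for fingers.
- eye_center (a point): Centre of the eye: a flat, level ring of 4 mm wire, 16 mm inside, 24 mm outside, on the spring's axis. Unstretched it is 144 mm from the hook's leg.
- spring_eye (a joint): Stretch of the spring in m: 0 closed (coils touching), at most 0.06. It takes 4 N to begin to open it and 0.33 N more for each further mm.
- tab_hole (a point): Centre of the mouth of the 10 mm round through hole in the clamp bar's steel tab. The tab is 5 mm thick, its top 17 mm above the platform, its edge 9 mm from the hole's centre towards the post. Frame as the shaker's. The fitted spring lies along -y from the hole to the post, flat on the platform, its hook's crown over the tab.
- clamp_bar (a joint): Place of the sliding clamp bar in m, along +y of the shaker: about 0 touching the jar, larger is open (starts at 0.010 to 0.024). Friction about 1 N, so the spring draws it onto the jar before it stretches. Rubber-faced bar with two black knobs, 38 mm high over the platform; only its low tab reaches nearer than 40 mm to the spring's line.
- post_top (a point): Top of the steel post at the other end of the platform's front edge: neck 6 mm thick, mushroom head 10 mm wide, top 18 mm and underside 13.5 mm above the platform, so the eye lies under it. It stands 175 mm from the hole when clamp_bar is 0: fitted, the spring is stretched about 24 mm. Frame as the shaker's.
- jar_center (a point): Centre of the violet staining jar with lid, 56 mm across, 89 mm high, standing on the platform between the rail's two rubber bumpers and the clamp bar, 92 mm behind the spring's line. Point 42 mm above the platform.
- bottle_black_mid (a point): Middle of a brown dropper bottle with a black top, 33 mm across, 87 mm high, standing beside the brass end of the spring.
- bottle_white_mid (a point): Middle of a brown dropper bottle with a white top, 33 mm across, 87 mm high, standing on the other side of the brass end.
- shaker: The white platform shaker (stands firm, not running). Its flat platform, 170 x 230 mm, is 48 mm above the desk; hole and post lie 37 mm behind its front edge. Origin on the desk under its centre; x to its back, y towards the clamp bar's end, z up.
- slip_box_mid (a point): Middle of a small white box with a blue lid (cover slips), 35 x 35 x 22 mm, on the desk in front of the shaker.
Things that resemble listed ones, but are neither listed nor needed, are in the scene too. Of the things that look like the part that bears jar_center, the larger one is meant.

How it is judged:
By the outcome, as a careful person would: the job done as asked, in the order asked, and still so for the second after the job is handed in, with the robot touching nothing.
It also fails if it takes over 45 s, if anything falls off the work surface, if the arm or the gripper's body presses on something with over 40 N, if the wrist force passes 120 N, or if a joint passes its speed limit or range.

### The arm

A 7-joint arm with a two-finger parallel gripper is mounted at the origin on a cart in front of the work surface, level with it; the furniture and walls round the work are solid. World frame = base frame: x ahead of the robot, y to its left, z up, the work surface at z = 0. Lengths are in m, angles in rad, forces in N, time in s.
With the tool pointing down it reaches from about 0.425 to 0.925 m from the base axis. Payload 6.8 kg.
Tool frame: the origin (TCP) lies at the very end of the fingers, on their centre line; the grasp point (between the pads) lies 19 mm behind it (tcp_to_grasp is the distance from the TCP to the grasp point, in m); z points along the fingers, y is the direction in which the jaws open and shut (so a half turn about z gives the same grasp; the last joint's range is limited). The gripper opens to 85 mm and grips with 20 to 120 N. Pads are 22 mm wide; open, the fingers measure 114 mm over their backs; the gripper's body (76 mm by 85 mm) begins 54 mm behind the grasp point. The pads swing forward as they close: fully open they stand 13 mm farther back than shut.
Start: joints at [-1.239, 0.477, 0.022, 1.555, -0.011, 1.109, -0.083], TCP at [0.287, 0.611, 0.204] pointing down, gripper open.
Joint ranges: [-2.96, 2.96], [-0.34, 2.1], [-1.41, 1.46], [0.24, 2.44], [-1.37, 4.51], [0.17, 1.92], [-2.96, 2.96]. Speed limits (rad/s): [2.39, 2.39, 3.14, 3.14, 3.14, 3.14, 3.14].

### API

Orientations are given as a unit quaternion [w, x, y, z].
In Python, from station import * gives the robot as it stands.
- The arm moves only by the tool apply_moves, never from a script. Its argument "increments" is one flat list of numbers, 5 for each row, row after row: the finger opening in mm, from 0 to 85.4, then the shift along the tool's x, y, z in mm, then the turn about the tool's z in degrees. In form: [claw, tx, ty, tz, roll, claw, tx, ty, tz, roll, ...]. A call has 1 to 12 rows; each row shifts and turns the pose as measured when the row begins, along the tool's axes as they then stand; what a row does not reach is not made up. A row lasts 1/8 s, in which the tool goes at most 62.5 mm and 10.7 degrees, less where a joint would pass 70% of its speed; a pose out of reach is approached as far as the arm can. A call with a gripper value outside its range is refused whole. The fingers move at their own pace and stop on an object; "squeeze" is the grip in N (left out, the last holds). Time passes only in rows, so rows that do not move let the fingers close. It gives the time, the measured TCP pose, the force and the opening at its end, in the units of the state.
- get_obs(): the state, without advancing time (a new reading comes with each control period).
- read_camera(name): name is "side" or "top" or "wrist"; returns (picture, depth): 384x512x3 uint8, blue, green, red; 384x512 float32, m along the optical axis (not along the pixel's ray), 0 where there is no reading.
- get_calibration(name): a dict with "mtx" (3x3 intrinsics, pixels), "D" ([k1, k2, p1, p2, k3] as OpenCV has them; the pictures are not rectified), "camera_from_world" (4x4, takes a point from world to camera coordinates); the wrist camera has in their place "T_tool_cam" (4x4, takes a point from camera to tool coordinates, whose origin is the TCP and whose axes are the flange's). Camera axes: x right, y down, z forward; pixel columns grow to the right and rows downward; lengths in m; the calibration is good to about 2 mm. A picture is of the moment at which its call begins: read the wrist's pose just before it. get_calibration takes no time and is no camera call.
- hand_in(): hands the job in, once; it reports no verdict.
Trained networks look in the newest picture that a camera, given by its name, has taken for a name from the list of things; names that differ only in an ending like _2 or _b are one class to them, and where a whole thing is asked for, a point or a joint stands for the part that bears it (a point fixed in the world has none). Each returns a list of dicts, best first, with "p" (0 to 1); they miss things now and then, are a little off and sometimes report something else, mostly with a low value. They report only what shows in the picture. A call takes as long as a camera call. They do not tell look-alikes from the thing itself.
- outline_of(camera, thing): "pixels" (384x512 bool, what is visible of it) and "extent" ([centre column, centre row, width, height] in pixels, round what is visible of it).
The state is a dict: "t": time; "q": joint angles; "joint_vel": joint speeds; "joint_torque": joint torques, N m; "eef_pos": TCP position; "tool_rot": TCP orientation; "contact_force": force on the tool from outside, world axes, zero at the start; "torque": the same for the moment, N m; "gripper_width": opening from 0.0 (shut) to 1.0 (fully open).
Only numpy, scipy, OpenCV 4.12 (cv2) and the standard library are available. Lean on these libraries where they do the work, as an engineer would, in place of code of your own. Each camera call takes 0.05 s, during which the arm holds its last target.

## Working session

There is one attempt and no reset: what is moved stays moved. The work goes in short steps, Python scripts to look and compute and a tool call to move; the robot and the scene stay as the last step left them, time stands still between calls to the robot, and variables do not carry over. Pictures are saved under pics/ and viewed, and the job is handed in when it is done.

Besides the shell and the picture viewer there is one more tool, called as name(argument=value, ...) on one line, values as JSON. apply_moves: Moves the arm, as the interface text tells. Its arguments: {"type":"object","properties":{"increments":{"type":"array"},"squeeze":{"type":"number"}},"required":["increments"]}

```bash
ls; mkdir -p pics
python3 - <<'E'
from station import *
import cv2
o=get_obs(); print({k:o[k] for k in ('t','q','eef_pos','tool_rot','contact_force','gripper_width')})
for c in ('side','top','wrist'):
    p,d=read_camera(c); cv2.imwrite(f'pics/{c}0.png',p)
    k=get_calibration(c); print(c,k)
E
```

```text
pics
{'t': 0.0, 'q': array([-1.23906677,  0.47778008,  0.02235922,  1.55643698, -0.01150982,
        1.10931215, -0.08309541]), 'eef_pos': array([0.28715883, 0.61016893, 0.20334568]), 'tool_rot': array([-1.31318821e-04,  2.18144093e-01,  9.75916153e-01, -8.94490281e-04]), 'contact_force': array([1.97123537e-01, 1.07380380e-04, 4.70914614e-02]), 'gripper_width': 1.001574994255781}
side {'mtx': array([[484.55624372,   0.        , 254.95593381],
       [  0.        , 484.55624372, 186.86949993],
       [  0.        ,   0.        ,   1.        ]]), 'D': array([-0.07033669,  0.        ,  0.        ,  0.        ,  0.        ]), 'camera_from_world': array([[-0.95402372, -0.29956951,  0.00984113,  0.56017122],
       [-0.18720505,  0.56989813, -0.80010648,  0.10827595],
       [ 0.23407907, -0.76516287, -0.59977726,  0.83794792],
       [ 0.        ,  0.        ,  0.        ,  1.        ]])}
top {'mtx': array([[346.84179935,   0.        , 254.56681262],
       [  0.        , 346.84179935, 190.33780884],
       [  0.        ,   0.        ,   1.        ]]), 'D': array([0.01665534, 0.        , 
[... 203 characters left out ...]
0.03060597, -0.99307711,  0.85547907],
       [ 0.        ,  0.        ,  0.        ,  1.        ]])}
wrist {'mtx': array([[274.93513242,   0.        , 256.71630431],
       [  0.        , 274.93513242, 188.55211262],
       [  0.        ,   0.        ,   1.        ]]), 'D': array([0.00630214, 0.        , 0.        , 0.        , 0.        ]), 'T_tool_cam': array([[-1.74631416e-03, -9.62741632e-01, -2.70417271e-01,
         6.94482277e-02],
       [ 9.99998470e-01, -1.70905179e-03, -3.73260875e-04,
        -8.21585992e-04],
       [-1.02803337e-04, -2.70417510e-01,  9.62743143e-01,
        -1.70359291e-01],
       [ 0.00000000e+00,  0.00000000e+00,  0.00000000e+00,
         1.00000000e+00]])}
```

View pics/side0.png

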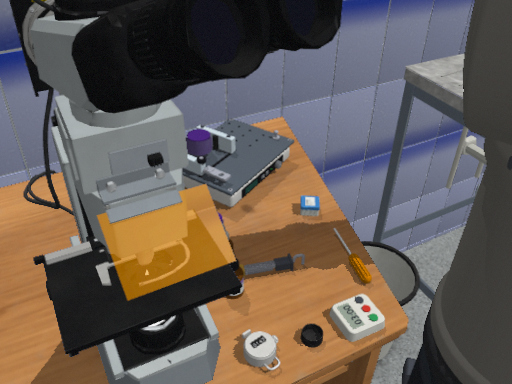

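View pics/top0.png

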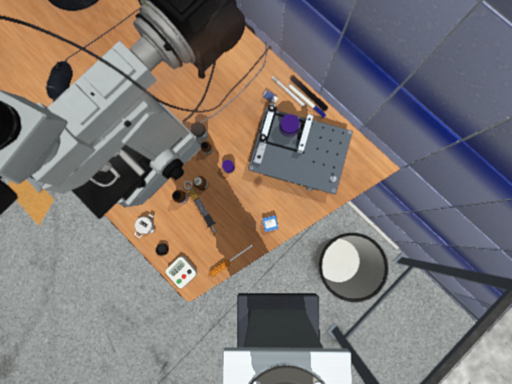

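View pics/wrist0.png

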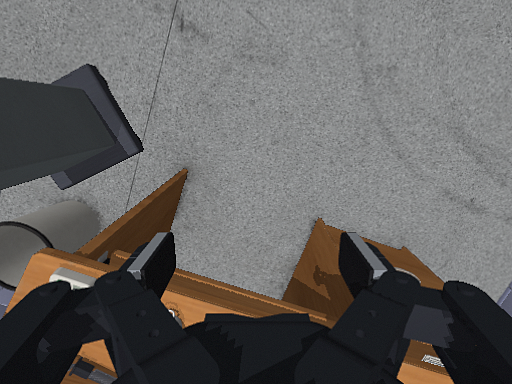

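```bash
cat > h.py <<'E'
from station import *
import numpy as np, cv2
from scipy.spatial.transform import Rotation as R
def T_wt(o=None):
    o=o or get_obs(); T=np.eye(4); q=o['tool_rot']; T[:3,:3]=R.from_quat([q[1],q[2],q[3],q[0]]).as_matrix(); T[:3,3]=o['eef_pos']; return T
def wfc(name,o=None):
    k=get_calibration(name)
    if name=='wrist': return k, T_wt(o)@k['T_tool_cam']
    return k, np.linalg.inv(k['camera_from_world'])
def pts(name,uv,z,o=None):
    k,T=wfc(name,o); n=cv2.undistortPoints(np.array(uv,float).reshape(-1,1,2),k['mtx'],k['D'])[:,0]
    P=np.c_[n*np.array(z).reshape(-1,1),np.array(z).reshape(-1)]
    return P@T[:3,:3].T+T[:3,3]
def cloud(name,d,o=None):
    v,u=np.mgrid[0:384,0:512]
    return pts(name,np.c_[u.ravel(),v.ravel()],d.ravel(),o).reshape(384,512,3)
def plane(name,uv,h,o=None):
    "intersect rays with world z=h"
    A=pts(name,uv,np.ones(len(uv)),o); c=wfc(name,o)[1][:3,3]
    s=(h-c[2])/(A[:,2]-c[2]); return c+(A-c)*s[:,None]
def proj(name,P,o=None):
    k,T=wfc(name,o); Ti=np.linalg.inv(T); Q=np.array(P)@Ti[:3,:3].T+Ti[:3,3]
    return cv2.projectPoints(Q,np.zeros(3),np.zeros(3),k['mtx'],k['D'])[0][:,0]
def find(cam,things,C=None):
    for t in things:
        for r in outline_of(cam,t)[:3]:
            m=r['pixels']; s=''
            if C is not None and m.any():
                Q=C[m]; Q=Q[np.abs(Q).sum(1)>0]; s=np.r_[np.median(Q,0),Q.min(0),Q.max(0)].round(3)
            print(cam,t,round(r['p'],2),np.round(r['extent'],1),s)
def crop(p,name,x0,y0,x1,y1,s): cv2.imwrite('pics/'+name,cv2.resize(p[y0:y1,x0:x1],None,fx=s,fy=s,interpolation=cv2.INTER_CUBIC))
E
python3 - <<'E'
from h import *
p,d=read_camera('top'); C=cloud('top',d); np.save('Ctop.npy',C); cv2.imwrite('pics/top_raw.png',p)
crop(p,'t1.png',230,60,410,240,4); crop(p,'t2.png',100,110,290,300,4)
find('top',['spring_mid','hook_tip','eye_center','clamp_bar','post_top','jar_center','bottle_black_mid','bottle_white_mid','shaker','slip_box_mid','tab_hole'],C)
p,d=read_camera('side'); C=cloud('side',d); np.save('Cside.npy',C)
crop(p,'s1.png',160,100,340,300,4)
find('side',['spring_mid','clamp_bar','jar_center','shaker','slip_box_mid','bottle_black_mid','bottle_white_mid'],C)
E
```

```text
top spring_mid 0.63 [201.1 207.7  24.   40.6] [ 0.51   0.217  0.015  0.452  0.049 -0.003  0.565  0.255  0.915]
top spring_mid 0.47 [263.7 137.9  22.   58.8] [0.691 0.049 0.076 0.452 0.023 0.045 0.759 0.074 0.915]
top spring_mid 0.4 [190.8 195.5  17.4  29.4] [ 0.543  0.236  0.015  0.506  0.217 -0.003  0.578  0.264  0.023]
top hook_tip 0.61 [200.8 209.2  26.8  45.4] [ 0.511  0.217  0.015  0.449  0.049 -0.003  0.567  0.257  0.915]
top hook_tip 0.22 [263.3 135.2  23.6  58.5] [ 0.695  0.046  0.076  0.452  0.02  -0.001  0.79   0.076  0.915]
top eye_center 0.56 [196.3 201.1  18.7  22.9] [ 0.537  0.233  0.014  0.501  0.206 -0.003  0.567  0.257  0.023]
top clamp_bar 0.87 [262.8 137.2  23.4  58.3] [0.69  0.049 0.074 0.452 0.023 0.044 0.759 0.077 0.915]
top post_top 0.59 [297.5 146.1 105.3  91.8] [ 0.646 -0.046  0.048  0.452 -0.185 -0.002  0.765  0.095  0.915]
top post_top 0.32 [202.6 209.4  27.7  55.1] [ 0.522  0.224  0.015  0.447  0.049 -0.004  0.583  0.269  0.915]
top post_top 0.26 [265.7 134.4  20.8  50.9] [0.7   0.046 0.076 0.452 0.021 0.048 0.76  0.074 0.915]
top jar_center 0.68 [289.2 12
[... 1037 characters left out ...]
.138 -0.001  0.797  0.747  0.584]
side jar_center 0.33 [234.2 279.6  16.9  40.5] [ 0.53   0.277  0.045  0.462  0.233 -0.     0.541  0.467  0.28 ]
side shaker 0.7 [239.4 162.8 114.2  89.7] [ 0.629 -0.016  0.047  0.359 -0.224 -0.003  0.747  0.747  0.584]
side shaker 0.5 [232.1 245.6  -1.5  -1.5] [0.56  0.217 0.046 0.558 0.213 0.043 0.563 0.221 0.049]
side slip_box_mid 0.66 [310.1 205.2  16.3  18.3] [ 0.468  0.05   0.02   0.449  0.02  -0.002  0.489  0.061  0.024]
side bottle_black_mid 0.62 [235.7 278.2  16.   41.5] [ 0.529  0.277  0.045  0.462  0.233 -0.     0.541  0.467  0.28 ]
side bottle_white_mid 0.37 [233.9 278.7  16.1  37.8] [ 0.529  0.277  0.044  0.462  0.258 -0.     0.542  0.467  0.28 ]
```

View pics/t1.png

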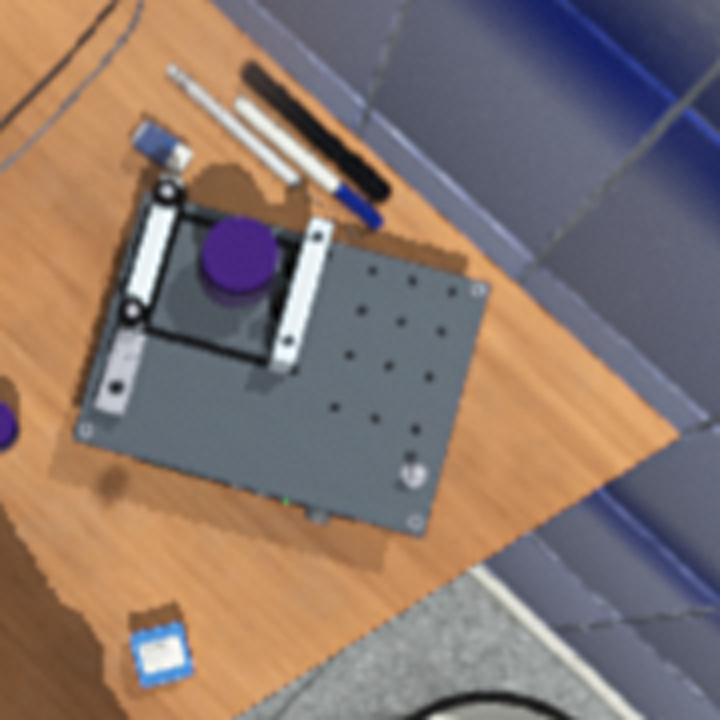

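View pics/t2.png

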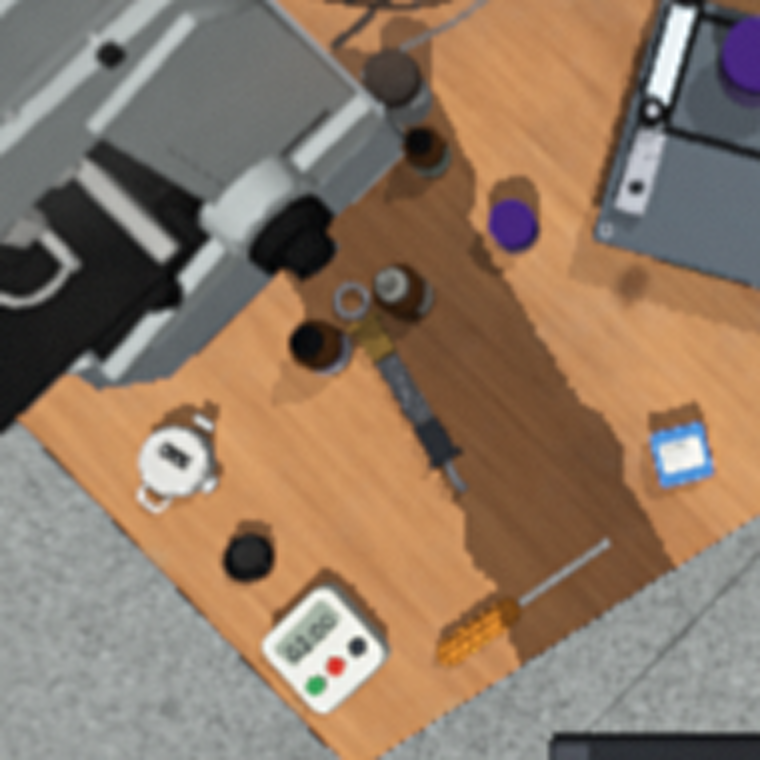

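View pics/s1.png

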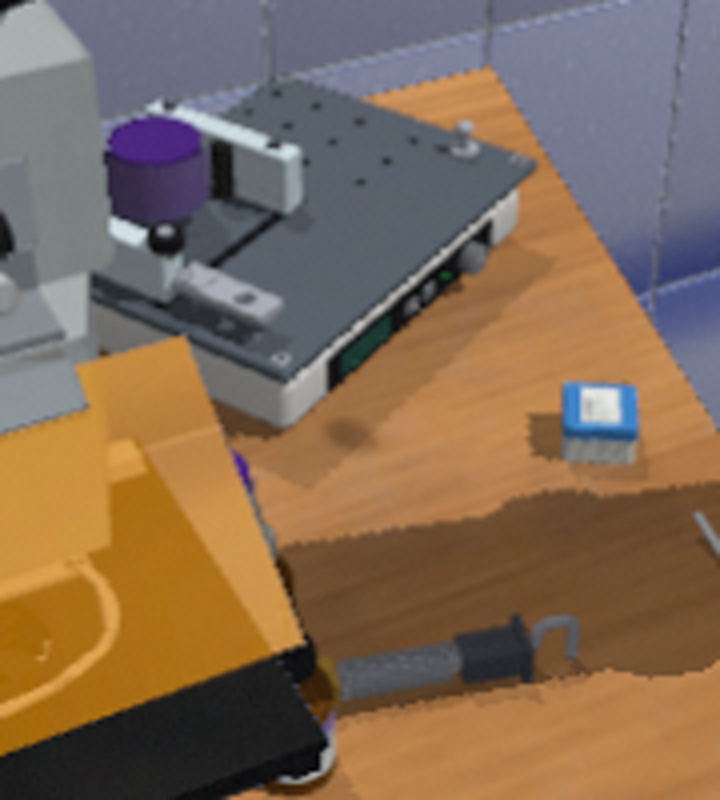

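Run:
```python
from h import *
hk=plane('top',[(100+462/4-.4,110+488/4-.4)],.024)[0]; ey=plane('top',[(100+352/4-.4,110+300/4-.4)],.012)[0]
print('hook',hk,'eye',ey,np.linalg.norm((hk-ey)[:2]))
mid=plane('top',[(100+402/4-.4,110+388/4-.4)],.019)[0];print('coil',mid)
h=plane('top',[(230+116/4-.4,60+386/4-.4)],.065)[0]; po=plane('top',[(230+413/4-.4,60+473/4-.4)],.066)[0]
print('hole',h,'post',po,np.linalg.norm((h-po)[:2]))
# platform corners screws
cs=[(86,430),(415,522),(478,289)]
c=plane('top',[(230+a/4-.4,60+b/4-.4) for a,b in cs],.048); print(c)
s=plane('side',[(160+245/4-.4,100+299/4-.4),(160+466/4-.4,100+128/4-.4)],.065);print('side hole,post',s)
s=plane('side',[(160+570/4-.4,100+620/4-.4)],.024);print('side hook',s)
print('jar',plane('top',[(289.5,122.5)],.137))
# tall obstacle: cells of height in region
for n in ('top','side'):
    C=np.load(f'C{n}.npy').reshape(-1,3); C=C[np.abs(C).sum(1)>0]
    for zlo in (.1,.2,.3,.45):
        Q=C[(C[:,2]>zlo)&(C[:,2]<1.2)&(C[:,0]<.85)&(C[:,0]>.35)&(C[:,1]>-.2)&(C[:,1]<.6)]
        if len(Q):
            for xb in np.arange(.35,.85,.05):
                B=Q[(Q[:,0]>=xb)&(Q[:,0]<xb+.05)]
                if len(B)>5: print(n,zlo,xb.round(2),np.percentile(B[:,1],[1,99]).round(3),B[:,2].max().round(2))
```

```text
hook [0.44788515 0.1778802  0.024     ] eye [0.5712672 0.2536925 0.012    ] 0.14481241598982397
coil [0.51247047 0.21836141 0.019     ]
hole [0.63464273 0.0649281  0.065     ] post [ 0.57824774 -0.11707842  0.066     ] 0.19054334970250336
[[ 0.61010256  0.08438991  0.048     ]
 [ 0.55002551 -0.12096473  0.048     ]
 [ 0.69857836 -0.16477851  0.048     ]]
side hole,post [[ 0.6323838   0.06842007  0.065     ]
 [ 0.57682946 -0.11383362  0.065     ]]
side hook [[0.44896336 0.18468662 0.024     ]]
jar [[ 0.69704838 -0.00782071  0.137     ]]
top 0.1 0.45 [0.049 0.493] 0.91
top 0.1 0.5 [0.346 0.513] 0.48
top 0.1 0.55 [0.281 0.421] 0.5
top 0.1 0.6 [0.268 0.41 ] 0.5
top 0.1 0.65 [0.227 0.41 ] 0.45
top 0.1 0.7 [-0.2    0.379] 0.5
top 0.1 0.75 [-0.182  0.265] 0.48
top 0.1 0.8 [-0.133  0.247] 0.42
top 0.2 0.45 [0.049 0.495] 0.91
top 0.2 0.5 [0.385 0.516] 0.48
top 0.2 0.55 [0.34  0.395] 0.5
top 0.2 0.6 [0.28  0.411] 0.5
top 0.2 0.65 [0.226 0.41 ] 0.45
top 0.2 0.7 [-0.2   0.38] 0.5
top 0.2 0.75 [-0.183  0.266] 0.48
top 0.2 0.8 [-0.133  0.25 ] 0.42
top 0.3 0.45 [0.049 0.451] 0.91
top 0.3 0.5 [0.385
[... 872 characters left out ...]
.416 0.504] 0.49
side 0.2 0.6 [0.419 0.469] 0.48
side 0.2 0.65 [0.377 0.433] 0.44
side 0.2 0.7 [0.319 0.382] 0.45
side 0.2 0.75 [0.231 0.331] 0.41
side 0.2 0.8 [0.237 0.26 ] 0.42
side 0.3 0.35 [0.455 0.477] 0.5
side 0.3 0.4 [0.456 0.551] 0.51
side 0.3 0.45 [0.436 0.551] 0.52
side 0.3 0.5 [0.406 0.522] 0.5
side 0.3 0.55 [0.416 0.502] 0.49
side 0.3 0.6 [0.418 0.469] 0.48
side 0.3 0.65 [0.397 0.433] 0.44
side 0.3 0.7 [0.319 0.37 ] 0.45
side 0.3 0.75 [0.231 0.254] 0.41
side 0.3 0.8 [0.237 0.26 ] 0.42
side 0.45 0.35 [0.455 0.477] 0.5
side 0.45 0.4 [0.456 0.551] 0.51
side 0.45 0.45 [0.497 0.551] 0.52
side 0.45 0.5 [0.492 0.523] 0.5
side 0.45 0.55 [0.424 0.501] 0.49
side 0.45 0.6 [0.421 0.459] 0.48
```

Run:
```python
from h import *
for n in ('top','side'):
    k,T=wfc(n); print(n,'cam at',T[:3,3].round(3)); print(proj(n,[[.287,.61,.204],[.287,.61,.4]]))
C=np.concatenate([np.load(f'C{n}.npy').reshape(-1,3) for n in ('top','side')]); C=C[np.abs(C).sum(1)>0]
r=np.hypot(C[:,0],C[:,1]); a=np.degrees(np.arctan2(C[:,1],C[:,0]))
for a0 in range(0,90,5):
    m=(a>=a0)&(a<a0+5)&(C[:,2]>.03)&(r>.25)&(r<.75)
    print(a0,[ (round(float(rr),2),round(float(C[m&(r>=rr)&(r<rr+.05)][:,2].min()),2),round(float(C[m&(r>=rr)&(r<rr+.05)][:,2].max()),2)) for rr in np.arange(.25,.75,.05) if (m&(r>=rr)&(r<rr+.05)).sum()>2])
```

```text
top cam at [0.452 0.049 0.915]
[[ -13.57661123  313.88950136]
 [-124.10955765  347.41214967]]
side cam at [0.359 0.747 0.584]
[[409.14018852 535.6550797 ]
 [508.98458085 380.86084811]]
0 [(0.55, 0.03, 0.05), (0.6, 0.03, 0.07), (0.65, 0.03, 0.1), (0.7, 0.03, 0.1)]
5 [(0.45, 0.91, 0.91), (0.55, 0.04, 0.05), (0.6, 0.03, 0.07), (0.65, 0.03, 0.09), (0.7, 0.04, 0.05)]
10 [(0.6, 0.03, 0.03), (0.7, 0.36, 0.38)]
15 [(0.6, 0.03, 0.07), (0.65, 0.03, 0.07), (0.7, 0.03, 0.38)]
20 [(0.55, 0.03, 0.05), (0.6, 0.04, 0.1), (0.65, 0.03, 0.32), (0.7, 0.04, 0.4)]
25 [(0.55, 0.03, 0.08), (0.6, 0.03, 0.18), (0.65, 0.03, 0.38), (0.7, 0.06, 0.45)]
30 [(0.6, 0.03, 0.18), (0.65, 0.03, 0.5), (0.7, 0.06, 0.5)]
35 [(0.6, 0.03, 0.47), (0.65, 0.03, 0.48), (0.7, 0.03, 0.49)]
40 [(0.6, 0.17, 0.46), (0.65, 0.17, 0.5), (0.7, 0.17, 0.5)]
45 [(0.6, 0.47, 0.51), (0.65, 0.28, 0.52), (0.7, 0.28, 0.52)]
50 [(0.6, 0.48, 0.5), (0.65, 0.48, 0.51), (0.7, 0.48, 0.52)]
55 []
60 [(0.65, 0.38, 0.52), (0.7, 0.4, 0.56)]
65 []
70 []
75 []
80 []
85 []
```

```bash
cat >> h.py <<'E'
def yaw(o):
    T=T_wt(o); return np.degrees(np.arctan2(T[1,1],T[0,1]))
def plan(targets,claw,vmax=55,rmax=10,o=None):
    "targets: list of (x,y,z,yawdeg) ; prints rows"
    o=o or get_obs(); p=np.array(o['eef_pos'])*1000; a=yaw(o); out=[]
    for t in targets:
        tp=np.array(t[:3])*1000; da=(t[3]-a+180)%360-180
        n=max(1,int(np.ceil(max(np.linalg.norm(tp-p)/vmax,abs(da)/rmax))))
        for i in range(n):
            d=(tp-p)/(n-i); r=da/n; ar=np.radians(a); y=np.array([np.cos(ar),np.sin(ar)]); x=np.array([-y[1],y[0]])
            out.append([claw,round(float(d[:2]@x),1),round(float(d[:2]@y),1),round(float(-d[2]),1),round(float(r),1)])
            p=p+d; a=a+r
    print(len(out),'rows:',', '.join(str(v) for r in out for v in r))
E
python3 - <<'E'
from h import *
o=get_obs(); print(yaw(o))
plan([(.25,.45,.2,75),(.38,.30,.17,100),(.479,.197,.15,121.6)],60)
E
```

```text
64.80141291435584
11 rows: 60, -8.7, -40.4, 1.1, 2.5, 60, -6.9, -40.7, 1.1, 2.5, 60, -5.0, -41.0, 1.1, 2.5, 60, -3.2, -41.1, 1.1, 2.5, 60, -41.1, -27.8, 7.5, 6.3, 60, -37.8, -32.1, 7.5, 6.3, 60, -34.1, -36.0, 7.5, 6.3, 60, -30.0, -39.5, 7.5, 6.3, 60, -26.5, -39.5, 6.7, 7.2, 60, -21.4, -42.6, 6.7, 7.2, 60, -15.9, -44.9, 6.7, 7.2
```

```bash
sed -i 's/round(float(r),1)\]/round(float(-r),1)]/' h.py
python3 - <<'E'
from h import *
plan([(.25,.45,.2,75),(.38,.30,.17,100),(.479,.197,.15,121.6)],60)
E
```

```text
11 rows: 60, -8.7, -40.4, 1.1, -2.5, 60, -6.9, -40.7, 1.1, -2.5, 60, -5.0, -41.0, 1.1, -2.5, 60, -3.2, -41.1, 1.1, -2.5, 60, -41.1, -27.8, 7.5, -6.3, 60, -37.8, -32.1, 7.5, -6.3, 60, -34.1, -36.0, 7.5, -6.3, 60, -30.0, -39.5, 7.5, -6.3, 60, -26.5, -39.5, 6.7, -7.2, 60, -21.4, -42.6, 6.7, -7.2, 60, -15.9, -44.9, 6.7, -7.2
```

apply_moves(increments=[60, -9, -40, 1, -2.5, 60, -7, -41, 1, -2.5, 60, -5, -41, 1, -2.5, 60, -3, -41, 1, -2.5])

```text
t: 1.65
eef_pos: [0.2494, 0.4483, 0.1995]
tool_rot: [0.0, 0.129, 0.992, 0.001]
contact_force: [0.2, -0.2, 0.4]
gripper_width: 0.703
```

apply_moves(increments=[60, -41, -28, 7.5, -6.3, 60, -38, -32, 7.5, -6.3, 60, -34, -36, 7.5, -6.3, 60, -30, -39.5, 7.5, -6.3, 60, -26.5, -39.5, 6.5, -7.2, 60, -21.5, -42.5, 6.5, -7.2, 60, -16, -45, 6.5, -7.2, 60, 0, 0, 0, 0])

```text
t: 2.65
eef_pos: [0.4902, 0.1905, 0.1506]
tool_rot: [0.004, -0.29, 0.957, 0.002]
contact_force: [-0.6, 1.0, 0.1]
gripper_width: 0.705
```

Run:
```python
from h import *
o=get_obs(); print(o['eef_pos'],yaw(o),o['t'])
p,d=read_camera('wrist'); cv2.imwrite('pics/w1.png',cv2.resize(p,None,fx=1.5,fy=1.5))
np.savez('w1.npz',p=p,d=d,T=T_wt(o))
C=cloud('wrist',d,o); find('wrist',['spring_mid'],C)
```

```text
[0.49023816 0.19049126 0.15056187] 123.66583844158444 2.65
wrist spring_mid 0.73 [267.3 196.9  28.  129.5] [ 0.51   0.218  0.017  0.431  0.151 -0.001  0.586  0.266  0.32 ]
```

View pics/w1.png

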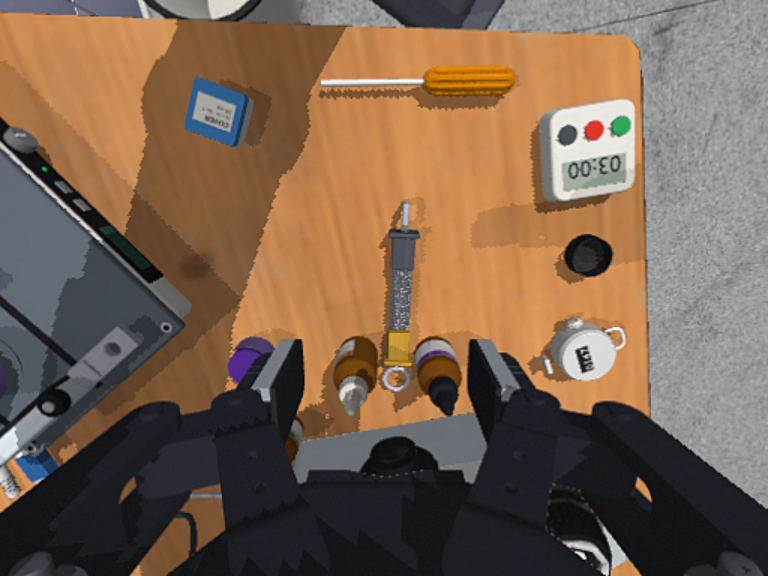

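Run:
```python
from h import *
z=np.load('w1.npz'); p=z['p']
o=get_obs(); print(o['eef_pos'],np.abs(o['joint_vel']).max())
crop(p,'w1c.png',220,120,320,270,5)
hk=plane('wrist',[(405/1.5-.2,204/1.5-.2)],.024)[0]; ey=plane('wrist',[(396/1.5-.2,378/1.5-.2)],.011)[0]
print(hk,ey,np.linalg.norm((hk-ey)[:2]),np.degrees(np.arctan2(*(ey-hk)[[1,0]])))
print(plane('wrist',[(112/1.5,349/1.5)],.065))
```

```text
[0.4878834  0.1941688  0.15077799] 0.031125839101975774
[0.44348406 0.18222759 0.024     ] [0.56669924 0.25867994 0.011     ] 0.14500669286589915 31.818706164018245
[[0.63036824 0.06935848 0.065     ]]
```

View pics/w1c.png

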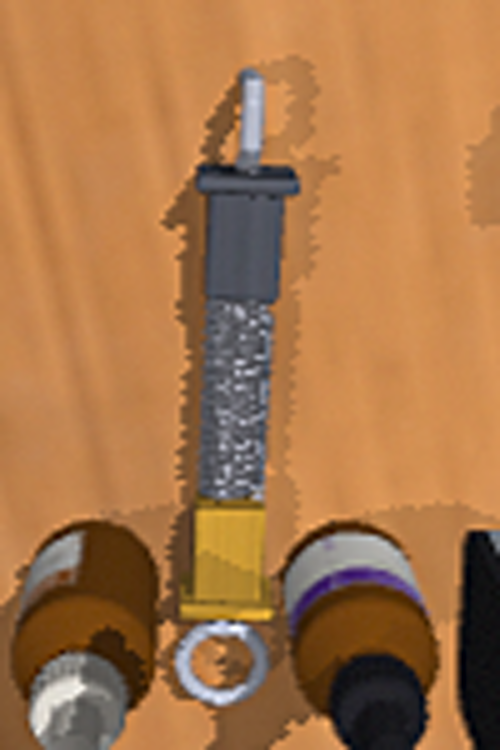

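Run:
```python
from h import *
o=get_obs()
p,d=read_camera('wrist'); o2=get_obs(); print(o['eef_pos'],o2['eef_pos'],yaw(o2))
np.savez('w2.npz',p=p,d=d,T=T_wt(o))
crop(p,'w2c.png',220,120,320,270,5)
C=cloud('wrist',d,o)
```

```text
[0.4878834  0.1941688  0.15077799] [0.48732607 0.19514452 0.15089787] 123.98941406279607
```

View pics/w2c.png

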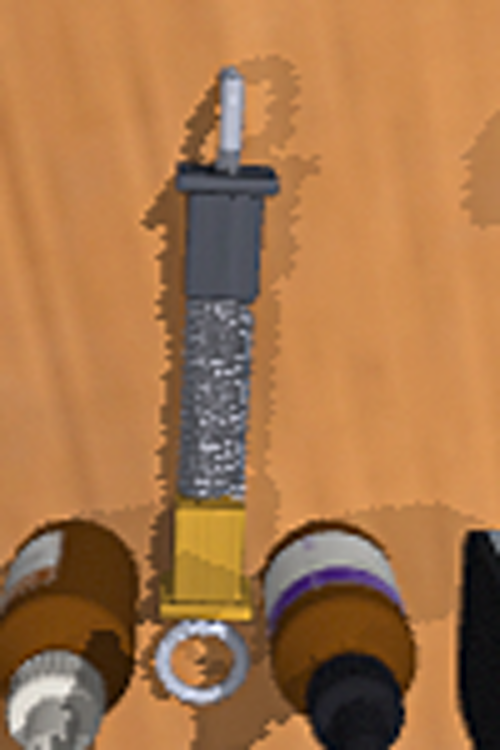

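Run:
```python
from h import *
z=np.load('w2.npz'); o=get_obs(); T=z['T']
import h; h.T_wt=lambda o=None:T
f=lambda a,b:(220+(a+.5)/5-.5,120+(b+.5)/5-.5)
hk,=plane('wrist',[f(231,78)],.0245); ey,=plane('wrist',[f(202,661)],.011); bf,=plane('wrist',[f(225,245)],.017); gf,=plane('wrist',[f(209,552)],.017)
u=(ey-hk)[:2]/np.linalg.norm((ey-hk)[:2])
print(hk,ey,np.linalg.norm((hk-ey)[:2]),np.degrees(np.arctan2(u[1],u[0])))
print('black',bf,(bf-hk)[:2]@u,'gold',gf,(gf-hk)[:2]@u, 'grip from ends',hk[:2]+36*u/1000, ey[:2]-108*u/1000)
d=z['d']; C=cloud('wrist',d)
for (a,b) in [(225,245),(209,552),(300,300),(231,110)]:
    q=f(a,b); print(C[int(q[1]+.5),int(q[0]+.5)])
print('side hook tip',plane('side',[(160+572/4-.4,100+652/4-.4)],.0))
```

```text
[0.44530133 0.17829534 0.0245    ] [0.56934202 0.254708   0.011     ] 0.14568797212648296 31.634271276081467
black [0.47708042 0.19867814 0.017     ] 0.03774782200624753 gold [0.54145437 0.23783083 0.017     ] 0.11309207031773211 grip from ends [0.47595221 0.19717717] [0.47738937 0.19806251]
[0.47708366 0.19919266 0.01779807]
[0.54153416 0.23729229 0.01750324]
[0.48085414 0.2242113  0.00118182]
[0.45100666 0.18239187 0.02572842]
side hook tip [[0.44778494 0.17868305 0.        ]]
```

Run:
```python
from h import *
plan([(.4772,.1982,.06,121.6),(.4772,.1982,.015,121.6)],50,45)
```

```text
4 rows: 50, 2.2, 2.7, 30.3, 0.8, 50, 2.3, 2.7, 30.3, 0.8, 50, 2.3, 2.7, 30.3, 0.8, 50, 0.0, 0.0, 45.0, -0.0
```

apply_moves(increments=[50, 3, 3, 30, 0.8, 50, 2.5, 3, 30, 0.8, 50, 2, 2, 30, 0.8, 50, 0, 0, 35, 0, 50, 0, 0, 8, 0])

```text
t: 3.42
eef_pos: [0.4741, 0.2092, 0.0175]
tool_rot: [0.006, -0.277, 0.961, 0.006]
contact_force: [-0.3, -0.3, 0.3]
gripper_width: 0.588
```

Run:
```python
from h import *
o=get_obs(); print(o['eef_pos'],yaw(o),o['contact_force'])
plan([(.4772,.1982,.0025,121.6)],50,45)
p,d=read_camera('wrist'); cv2.imwrite('pics/w3.png',p)
```

```text
[0.47413632 0.20917993 0.01751952] 122.12676754987447 [-0.25638846 -0.29946817  0.31862349]
1 rows: 50, 3.2, -10.9, 15.0, 0.5
```

View pics/w3.png

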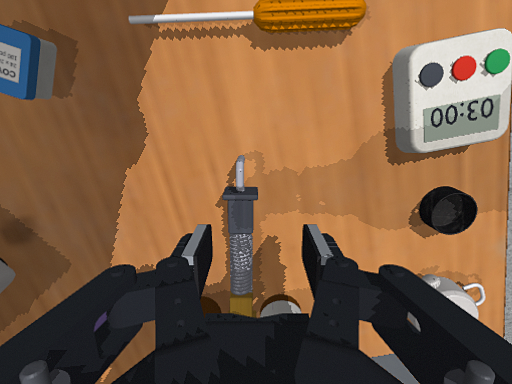

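apply_moves(increments=[50, 3, -10, 2, 0.5, 50, 0, 0, 0, 0])

```text
t: 3.72
eef_pos: [0.4786, 0.2, 0.0175]
tool_rot: [0.008, -0.273, 0.962, 0.007]
contact_force: [0.8, -0.6, 0.3]
gripper_width: 0.581
```

Run:
```python
from h import *
o=get_obs(); print(o['eef_pos'],yaw(o),np.abs(o['joint_vel']).max(),T_wt(o)[:3,2])
plan([(.4772,.1982,.0025,121.6)],50,45)
```

```text
[0.47856289 0.19997775 0.01749957] 121.64398488850057 0.01947630211033095 [ 0.01124724  0.01692981 -0.99979342]
1 rows: 50, 2.1, -0.8, 15.0, 0.0
```

apply_moves(increments=[50, 2, -1, 8, 0, 50, 0, 0, 6, 0, 50, 0, 0, 0, 0])

```text
t: 4.1
eef_pos: [0.4787, 0.1986, 0.0041]
tool_rot: [0.009, -0.272, 0.962, 0.007]
contact_force: [-0.1, 0.4, -0.4]
gripper_width: 0.586
```

Run:
```python
from h import *
o=get_obs(); print(o['eef_pos'],yaw(o),np.abs(o['joint_vel']).max(),T_wt(o)[:3,2],o['contact_force'])
plan([(.4772,.1982,.0025,121.6)],50,45)
```

```text
[0.4787104  0.19857102 0.00412144] 121.59445896187708 0.005050943657477311 [ 0.01393596  0.0185727  -0.99973039] [-0.0983481   0.397456   -0.44194458]
1 rows: 50, 1.5, 0.5, 1.6, -0.0
```

apply_moves(increments=[50, 1, 0.5, 2, 0, 14, 0, 0, 0, 0, 14, 0, 0, 0, 0, 14, 0, 0, 0, 0, 14, 0, 0, 0, 0], squeeze=60)

```text
t: 4.72
eef_pos: [0.4776, 0.1988, 0.0021]
tool_rot: [0.009, -0.272, 0.962, 0.007]
contact_force: [0.3, 0.1, 0.4]
gripper_width: 0.161
```

Run:
```python
from h import *
p,d=read_camera('wrist'); crop(p,'w4.png',180,120,340,300,4)
p,d=read_camera('side'); crop(p,'s4.png',210,190,350,310,5)
```

```text
(no output)
```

View pics/w4.png

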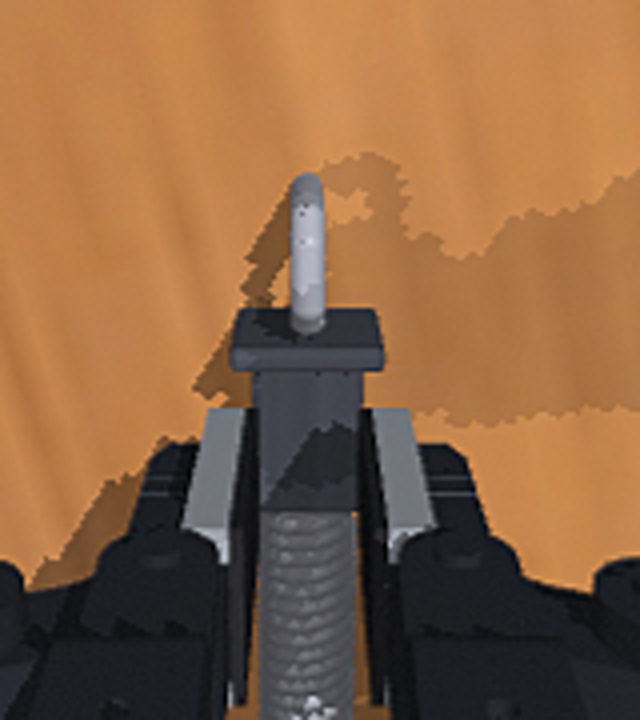

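View pics/s4.png

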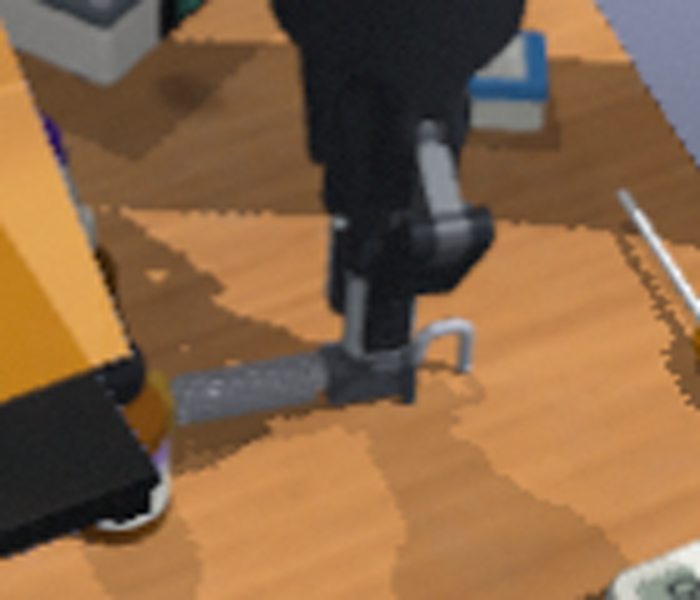

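apply_moves(increments=[3, 0, 0, 0, 0, 3, 0, 0, 0, 0])

```text
t: 5.08
eef_pos: [0.4777, 0.1988, 0.0021]
tool_rot: [0.009, -0.272, 0.962, 0.007]
contact_force: [-0.3, -0.2, 0.4]
gripper_width: 0.037
```

Run:
```python
from h import *
o=get_obs(); print(o['eef_pos'],o['contact_force'],o['gripper_width'])
p,d=read_camera('wrist'); crop(p,'w5.png',180,120,340,300,4)
```

```text
[0.47770077 0.19877628 0.00213935] [-0.28429429 -0.17423649  0.35073787] 0.03731235027344881
```

View pics/w5.png

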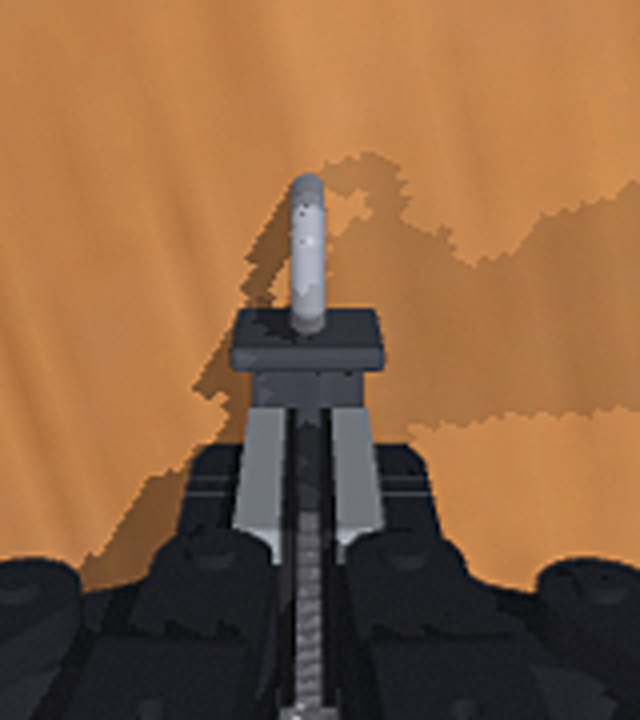

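Run:
```python
from h import *
o=get_obs(); T=T_wt(o)
for n in ('wrist','side'):
  for zz in (0,-.010,-.019,-.03):
    P=(T@[0.011,0,zz,1])[:3]; P0=(T@[0,0,zz,1])[:3]; print(n,zz,proj(n,[P],o)[0], proj(n,[P0],o)[0])
p,d=read_camera('side'); cv2.imwrite('pics/s5f.png',p); crop(p,'s5.png',210,190,350,310,5)
C=cloud('side',d); 
p,d=read_camera('wrist'); Cw=cloud('wrist',d,o)
for (a,b) in [(262,430),(350,430),(262,410),(350,410),(262,500),(310,395),(310,450),(310,340)]:
    u,v=180+a/4,120+b/4; print(a,b,d[int(v),int(u)],Cw[int(v),int(u)].round(4))
```

```text
wrist 0 [256.44559869 204.50623174] [256.47921245 220.16396681]
wrist -0.01 [256.44209491 209.78135286] [256.47763289 226.21938622]
wrist -0.019 [256.43858331 215.06642154] [256.47605177 232.27541406]
wrist -0.03 [256.43374196 222.3498213 ] [256.47387514 240.6036496 ]
side 0 [288.61354585 265.01345797] [282.24320479 266.06278113]
side -0.01 [289.04629909 260.68057235] [282.62874023 261.72499294]
side -0.019 [289.44110265 256.72345875] [282.98051217 257.76318426]
side -0.03 [289.93062364 251.81142936] [283.41673812 252.84503791]
262 430 0.14108318 [0.4694 0.1864 0.0417]
350 430 0.14142503 [0.4637 0.1962 0.0415]
262 410 0.14899527 [0.4702 0.1866 0.0337]
350 410 0.14893483 [0.464  0.1968 0.0338]
262 500 0.12265641 [0.469  0.1869 0.0609]
310 395 0.16620894 [0.4708 0.1948 0.0172]
310 450 0.16799605 [0.4784 0.1994 0.018 ]
310 340 0.16384374 [0.4637 0.1904 0.0171]
```

View pics/s5.png

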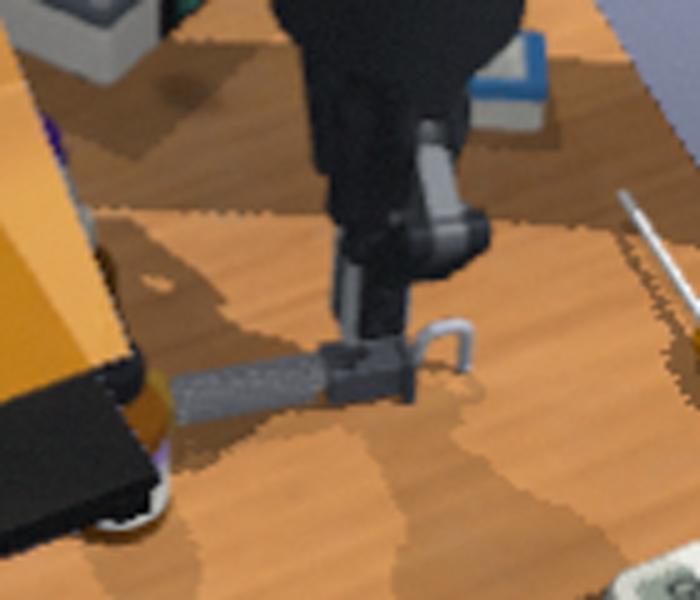

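Run:
```python
import station
print([n for n in dir(station) if not n.startswith('__')]); print(getattr(station,'tcp_to_grasp',None))
```

```text
['PlanningError', 'get_calibration', 'get_obs', 'hand_in', 'outline_of', 'read_camera', 'tcp_to_grasp']
0.0187
```

apply_moves(increments=[45, 0, 0, -3, 0, 45, 0, 0, 0, 0, 45, 0, 0, 0, 0])

```text
t: 5.6
eef_pos: [0.4777, 0.1988, 0.0054]
tool_rot: [0.009, -0.272, 0.962, 0.007]
contact_force: [-0.3, 0.7, 1.2]
gripper_width: 0.528
```

apply_moves(increments=[45, 0, 0, 6, 0, 45, 0, 0, 5, 0, 45, 0, 0, 3, 0])

```text
t: 5.98
eef_pos: [0.4779, 0.1991, -0.0095]
tool_rot: [0.009, -0.272, 0.962, 0.007]
contact_force: [-0.7, -0.4, -0.2]
gripper_width: 0.527
```

Run:
```python
from h import *
o=get_obs(); print(o['eef_pos'],o['contact_force'],o['gripper_width'],yaw(o),T_wt(o)[:3,2])
p,d=read_camera('side'); crop(p,'s6.png',210,190,350,310,5)
```

```text
[ 0.47785305  0.19907773 -0.00954103] [-0.68504572 -0.38692751 -0.15163351] 0.5273325784525947 121.61402386300267 [ 0.01428128  0.01890528 -0.99971928]
```

View pics/s6.png

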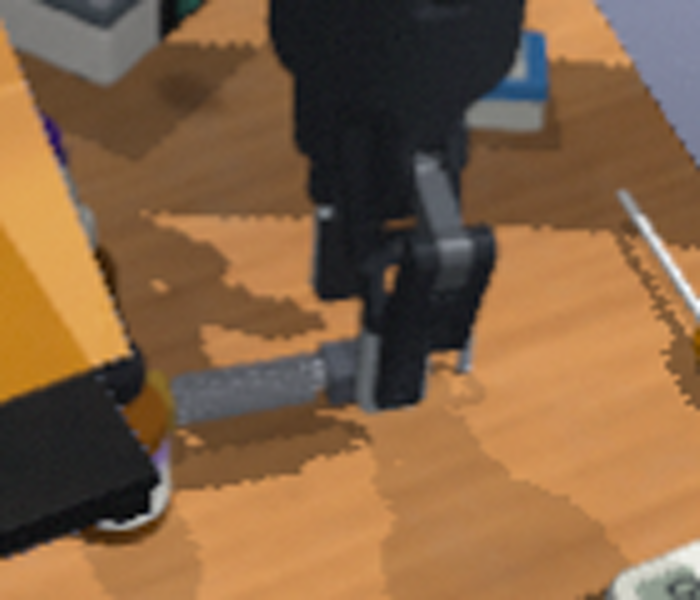

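apply_moves(increments=[45, 0, 0, 3.5, 0, 5, 0, 0, 0, 0, 5, 0, 0, 0, 0, 5, 0, 0, 0, 0, 5, 0, 0, 0, 0], squeeze=60)

```text
t: 6.65
eef_pos: [0.4778, 0.199, -0.0133]
tool_rot: [0.009, -0.272, 0.962, 0.007]
contact_force: [0.6, -0.2, -0.9]
gripper_width: 0.163
```

Run:
```python
from h import *
o=get_obs(); print(o['eef_pos'],o['contact_force'],o['gripper_width'],yaw(o),T_wt(o)[:3,2])
p,d=read_camera('side'); crop(p,'s7.png',210,190,350,310,5)
p,d=read_camera('wrist'); crop(p,'w7.png',180,120,340,300,4)
```

```text
[ 0.47779284  0.19900115 -0.01334354] [ 0.5806763  -0.24104417 -0.94853408] 0.1628749400278365 121.5920610626461 [ 0.01382306  0.01867917 -0.99972997]
```

View pics/s7.png

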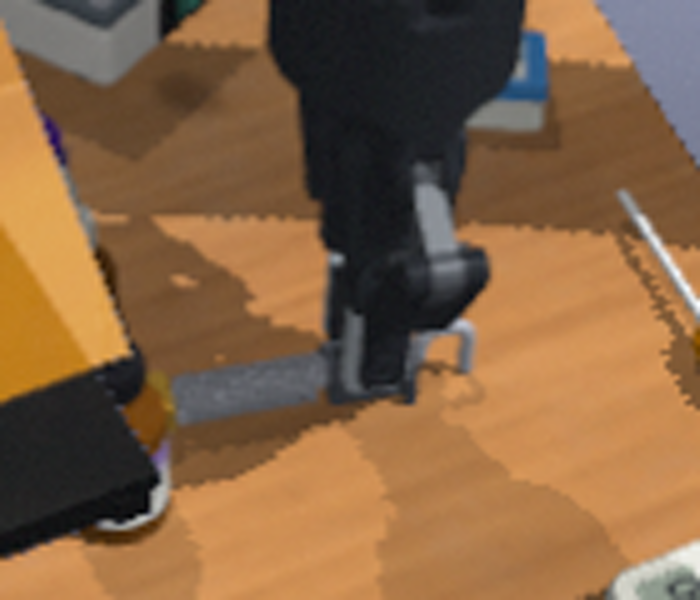

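View pics/w7.png

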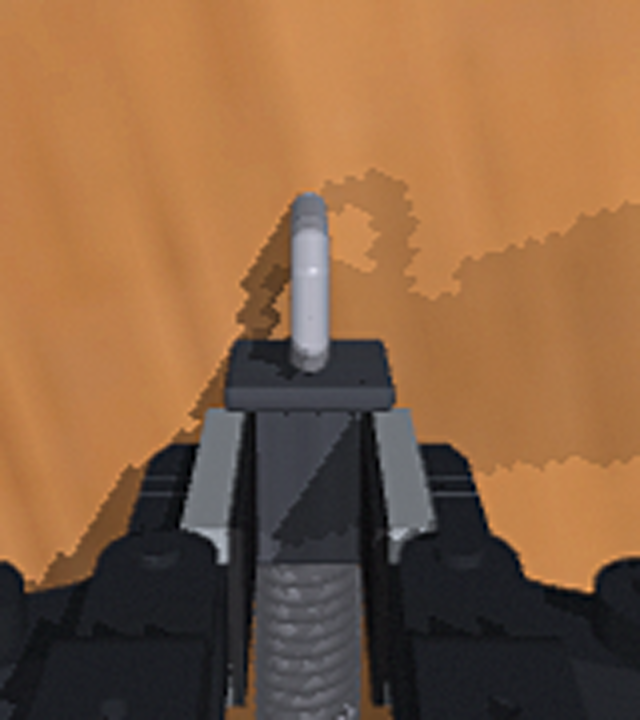

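apply_moves(increments=[5, 0, 0, -4, 0, 5, 0, 0.1, -8, 0, 5, 0, 0.1, -10, 0, 5, 0, 0, 0, 0])

```text
t: 7.25
eef_pos: [0.4771, 0.1987, 0.0102]
tool_rot: [0.009, -0.272, 0.962, 0.007]
contact_force: [-0.7, 0.9, -2.6]
gripper_width: 0.166
```

Run:
```python
from h import *
o=get_obs(); print(o['eef_pos'],o['contact_force'],o['gripper_width'],yaw(o),T_wt(o)[:3,2])
p,d=read_camera('side'); crop(p,'s8.png',200,170,360,310,4)
p,d=read_camera('top'); crop(p,'t8.png',150,160,260,260,5)
```

```text
[0.47710632 0.19865454 0.01022306] [-0.72965098  0.85287585 -2.58435689] 0.166498151703406 121.6002874520796 [ 0.01341033  0.01847465 -0.99973939]
```

View pics/s8.png

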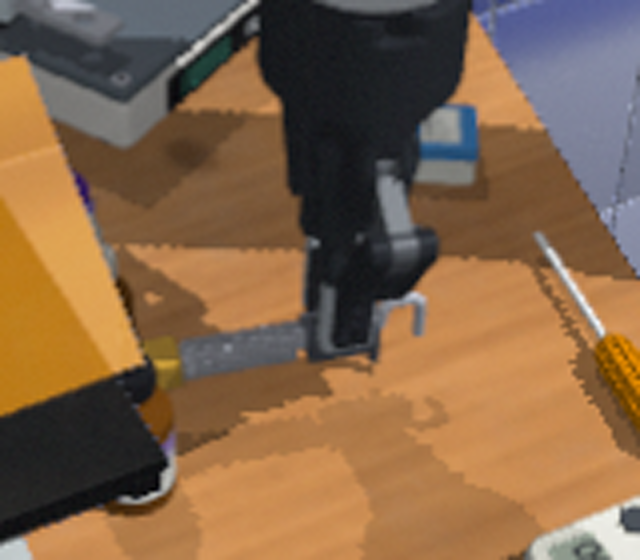

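View pics/t8.png

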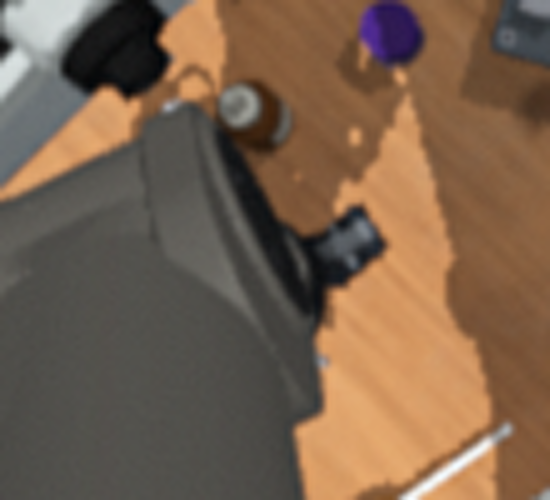

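apply_moves(increments=[5, 0, 0.2, -20, 0, 5, 0, 0.2, -25, 0, 5, 0, 0.2, -25, 0, 5, 0, 0.2, -25, 0, 5, 0, 0.2, -20, 0, 5, 0, 0, 0, 0])

```text
t: 8.1
eef_pos: [0.4727, 0.1963, 0.1257]
tool_rot: [0.006, -0.272, 0.962, 0.006]
contact_force: [-0.2, -0.5, -3.0]
gripper_width: 0.166
```

Run:
```python
from h import *
o=get_obs(); print(o['eef_pos'],o['contact_force'],o['gripper_width'],yaw(o),T_wt(o)[:3,2])
p,d=read_camera('wrist'); cv2.imwrite('pics/w9.png',p)
u=np.array([-.296,-.955]);  
hole=np.array([.634,.066]); print(hole+u*.036)
# via points: back away along -u, then rotate
plan([(.440,.175,.13,121.6),(.47,.08,.13,50),(.56,.05,.13,-17.2)],5,45,9)
```

```text
[0.47268701 0.19633645 0.12568053] [-0.17520743 -0.45199884 -3.02400449] 0.1663749393114714 121.62187994184528 [ 0.00799568  0.01555036 -0.99984712]
[0.623344 0.03162 ]
17 rows: 5, 38.2, -1.1, -5.3, 0.0, 5, 3.0, -12.1, -0.0, 8.9, 5, 1.1, -12.4, -0.0, 8.9, 5, -0.8, -12.4, -0.0, 8.9, 5, -2.8, -12.1, -0.0, 8.9, 5, -4.6, -11.6, -0.0, 8.9, 5, -6.4, -10.7, -0.0, 8.9, 5, -7.9, -9.6, -0.0, 8.9, 5, -9.3, -8.2, -0.0, 8.9, 5, -11.0, 4.4, -0.0, 8.4, 5, -10.3, 5.9, -0.0, 8.4, 5, -9.3, 7.4, -0.0, 8.4, 5, -8.1, 8.6, -0.0, 8.4, 5, -6.8, 9.7, -0.0, 8.4, 5, -5.3, 10.6, -0.0, 8.4, 5, -3.7, 11.3, -0.0, 8.4, 5, -2.0, 11.7, -0.0, 8.4
```

View pics/w9.png

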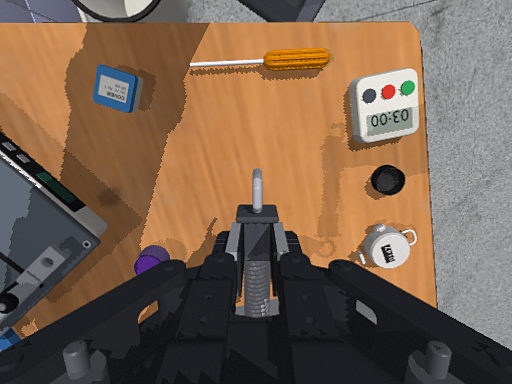

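apply_moves(increments=[5, 38, -1, -5, 0, 5, 3, -12, 0, 8.9, 5, 1, -12.5, 0, 8.9, 5, -1, -12.5, 0, 8.9, 5, -3, -12, 0, 8.9, 5, -4.5, -11.5, 0, 8.9, 5, -6.5, -10.5, 0, 8.9, 5, -8, -9.5, 0, 8.9, 5, -9.5, -8, 0, 8.9, 5, 0, 0, 0, 0])

```text
t: 9.4
eef_pos: [0.4607, 0.0737, 0.1151]
tool_rot: [-0.007, 0.356, 0.934, -0.001]
contact_force: [-0.4, 0.6, -1.8]
gripper_width: 0.165
```

Run:
```python
from h import *
o=get_obs(); print(o['eef_pos'],o['contact_force'],o['gripper_width'],yaw(o),T_wt(o)[:3,2],o['q'])
plan([(.56,.05,.12,-17.2)],5,45,9)
```

```text
[0.46070877 0.07369768 0.11506369] [-0.42607233  0.57765791 -1.84569611] 0.16547762236567337 48.23918079783142 [-0.01341659  0.00395877 -0.99990216] [-0.59447258  0.26933381  0.35998621  2.13571331 -0.14524786  0.77045712
  0.70123261]
8 rows: 5, -11.2, 6.1, -0.6, 8.2, 5, -10.3, 7.6, -0.6, 8.2, 5, -9.1, 9.0, -0.6, 8.2, 5, -7.7, 10.2, -0.6, 8.2, 5, -6.2, 11.2, -0.6, 8.2, 5, -4.5, 11.9, -0.6, 8.2, 5, -2.8, 12.5, -0.6, 8.2, 5, -1.0, 12.7, -0.6, 8.2
```

apply_moves(increments=[5, -11, 6, -1.5, 8.2, 5, -10.5, 7.5, -1.5, 8.2, 5, -9, 9, -1, 8.2, 5, -7.5, 10, -1, 8.2, 5, -6, 11, -1, 8.2, 5, -4.5, 12, -1, 8.2, 5, -3, 12.5, -1, 8.2, 5, -1, 12.5, 0, 8.2, 5, 0, 0, 0, 0, 5, 0, 0, 0, 0])

```text
t: 10.65
eef_pos: [0.555, 0.0562, 0.1124]
tool_rot: [-0.009, 0.803, 0.596, -0.011]
contact_force: [-0.5, 0.3, -1.8]
gripper_width: 0.167
```

Run:
```python
from h import *
o=get_obs(); print(o['eef_pos'],o['contact_force'],o['gripper_width'],yaw(o),T_wt(o)[:3,2],o['q'])
p,d=read_camera('wrist'); cv2.imwrite('pics/w10.png',cv2.resize(p,None,fx=1.5,fy=1.5)); np.savez('w10.npz',p=p,d=d,T=T_wt(o))
p,d=read_camera('top'); crop(p,'t10.png',230,100,370,240,5)
p,d=read_camera('side'); crop(p,'s10.png',160,90,340,220,4)
```

```text
[0.55500933 0.05618983 0.11243613] [-0.50194662  0.3215114  -1.76808341] 0.16668361757118422 -16.823958016278375 [-2.76652949e-02  9.65889273e-04 -9.99616776e-01] [-0.67402626  0.46669717  0.6078116   1.93286795 -0.34678912  0.87524931
 -0.17673993]
```

View pics/w10.png

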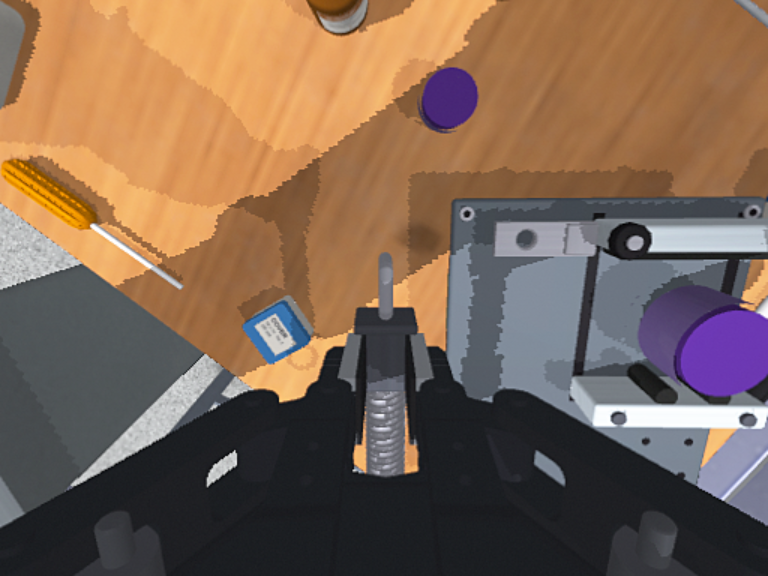

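View pics/s10.png

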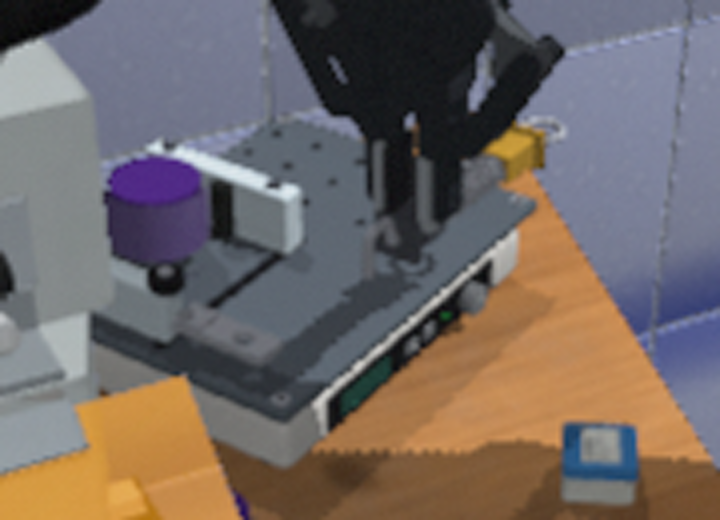

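View pics/t10.png

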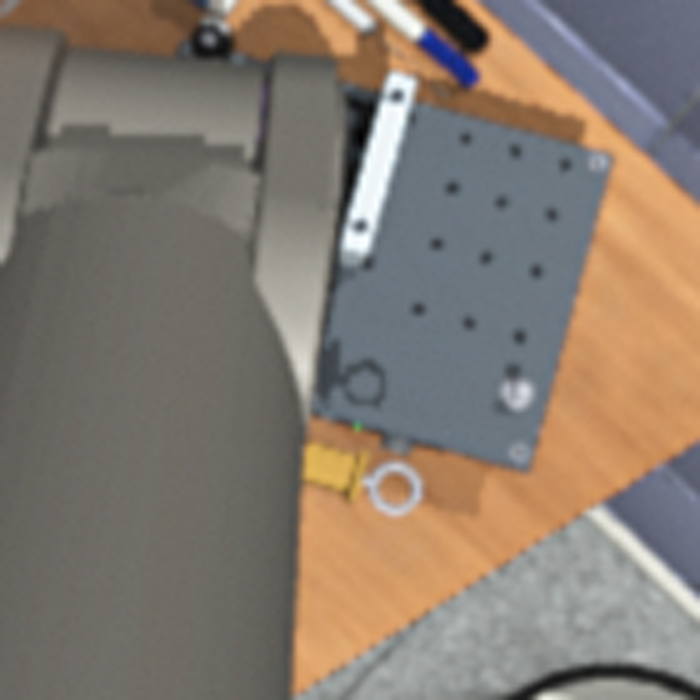

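Run:
```python
from h import *
import h
z=np.load('w10.npz'); T=z['T']; h.T_wt=lambda o=None:T
p=z['p']; crop(p,'w10c.png',230,130,400,220,4)
f=lambda a,b:((a+.5)/1.5-.5,(b+.5)/1.5-.5)
tz=T[2,3]
hole,=plane('wrist',[f(526,239)],.065); hk,=plane('wrist',[f(385,260)],tz+.0133+.0245)
print('hole',hole,'hook',hk,'in tool', (np.linalg.inv(T)@np.r_[hk,1])[:3])
s=plane('wrist',[f(466,214),f(753,211)],.048); print(s, np.degrees(np.arctan2(*(s[1]-s[0])[[1,0]])),np.linalg.norm(s[1]-s[0]))
C=cloud('wrist',z['d']); print(C[int(237/1.5),int(505/1.5)],C[int(300/1.5),int(500/1.5)],C[int(266/1.5),int(385/1.5)])
```

```text
hole [0.6326737  0.06509933 0.065     ] hook [0.56617406 0.09346799 0.15023613] in tool [ 0.03864544 -0.00111418 -0.03805838]
[[0.60783035 0.08417771 0.048     ]
 [0.75757892 0.04065284 0.048     ]] -16.20666432698045 0.1559456605396773
[0.62197682 0.06928966 0.06508667] [0.61464948 0.02926351 0.04865234] [0.56506874 0.09100096 0.14720609]
```

View pics/w10c.png

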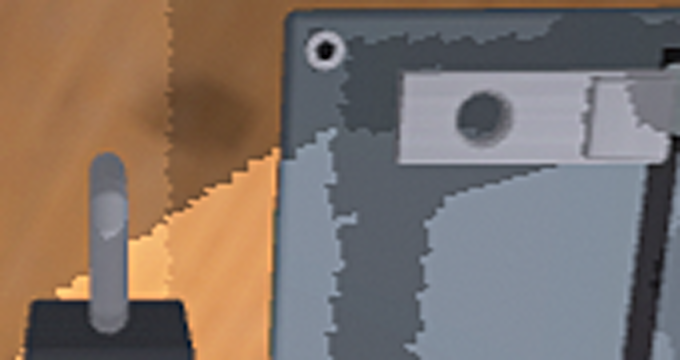

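Run:
```python
from h import *
import h
z=np.load('w10.npz'); T=z['T']; h.T_wt=lambda o=None:T
C=cloud('wrist',z['d']); Ti=np.linalg.inv(T)
for r in range(164,216,2):
    print(r,[tuple(((Ti@np.r_[C[r,c],1])[:3]*1000).round(1)) for c in (255,257)], C[r,256,2].round(4))
```

```text
164 [(np.float64(14.9), np.float64(-3.0), np.float64(112.7)), (np.float64(15.1), np.float64(-0.9), np.float64(112.1))] 0.0014
166 [(np.float64(13.0), np.float64(-3.0), np.float64(111.7)), (np.float64(13.0), np.float64(-0.9), np.float64(111.9))] -0.0004
168 [(np.float64(37.2), np.float64(-2.0), np.float64(-18.3)), (np.float64(37.4), np.float64(-0.9), np.float64(-19.2))] 0.1306
170 [(np.float64(37.2), np.float64(-2.0), np.float64(-23.7)), (np.float64(37.0), np.float64(-0.9), np.float64(-22.6))] 0.1345
172 [(np.float64(36.7), np.float64(-1.9), np.float64(-26.4)), (np.float64(37.1), np.float64(-0.9), np.float64(-28.1))] 0.1412
174 [(np.float64(36.7), np.float64(-1.9), np.float64(-31.2)), (np.float64(36.8), np.float64(-0.9), np.float64(-31.8))] 0.1438
176 [(np.float64(36.2), np.float64(-1.9), np.float64(-33.8)), (np.float64(36.5), np.float64(-0.9), np.float64(-35.1))] 0.1473
178 [(np.float64(35.5), np.float64(-1.9), np.float64(-35.3)), (np.float64(35.5), np.float64(-0.9), np.float64(-35.3))] 0.1482
180 [(np.float64(34.8), np.float64(-1.9), np.float64(-36.5)), (np.float64(34.6), np.float64
[... 1474 characters left out ...]
39.1)), (np.float64(23.4), np.float64(-0.9), np.float64(-40.2))] 0.1517
206 [(np.float64(22.2), np.float64(-1.9), np.float64(-39.9)), (np.float64(21.9), np.float64(-0.9), np.float64(-39.1))] 0.1515
208 [(np.float64(20.5), np.float64(-1.9), np.float64(-38.1)), (np.float64(21.1), np.float64(-0.9), np.float64(-39.8))] 0.1507
210 [(np.float64(19.4), np.float64(-1.9), np.float64(-38.1)), (np.float64(19.5), np.float64(-0.9), np.float64(-38.3))] 0.1506
212 [(np.float64(17.0), np.float64(-2.0), np.float64(-34.6)), (np.float64(17.7), np.float64(-0.9), np.float64(-36.5))] 0.148
214 [(np.float64(14.3), np.float64(-2.0), np.float64(-30.5)), (np.float64(14.5), np.float64(-0.9), np.float64(-31.0))] 0.1439
```

```bash
cat >> h.py <<'E'
def tcp_for(tip_tool, tip_world, yawdeg, o=None):
    "TCP pos so that tool point is at tip_world, keeping tilt, turned to yaw"
    o=o or get_obs(); T=T_wt(o); Rn=R.from_euler('z',yawdeg-yaw(o),degrees=True).as_matrix()@T[:3,:3]
    return np.array(tip_world)-Rn@np.array(tip_tool)
E
python3 - <<'E'
from h import *
tt=[.0346,-.001,-.0144]
o=get_obs(); print((T_wt(o)@np.r_[tt,1])[:3], yaw(o),o['eef_pos'])
t=tcp_for(tt,[.6327,.0651,.082],-16.3); print(t)
t0=tcp_for(tt,[.6327,.0651,.105],-16.3)
plan([(*t0,-16.3),(*t,-16.3)],5,25,5)
E
```

```text
[0.56485159 0.08937015 0.12714445] -16.966903067320146 [0.55533058 0.05600474 0.11294515]
[0.62356799 0.03162604 0.0678007 ]
5 rows: 5, -0.9, 18.1, 5.5, -0.2, 5, -0.9, 18.1, 5.5, -0.2, 5, -1.0, 18.1, 5.5, -0.2, 5, -1.0, 18.1, 5.5, -0.2, 5, 0.0, 0.0, 23.0, -0.0
```

```bash
cat >> h.py <<'E'
def plan(targets,claw,vmax=55,rmax=10,o=None):
    o=o or get_obs(); p=np.array(o['eef_pos'])*1000; a=yaw(o); M=T_wt(o)[:3,:3]; out=[]
    for t in targets:
        tp=np.array(t[:3])*1000; da=(t[3]-a+180)%360-180
        n=max(1,int(np.ceil(max(np.linalg.norm(tp-p)/vmax,abs(da)/rmax))))
        for i in range(n):
            d=(tp-p)/(n-i); r=da/n; l=M.T@d
            out.append([claw]+[round(float(v),1) for v in l]+[round(float(-r),1)])
            p=p+d; a=a+r; M=R.from_euler('z',r,degrees=True).as_matrix()@M
    print(len(out),'rows:',', '.join(str(v) for r in out for v in r))
E
python3 - <<'E'
from h import *
tt=[.0346,-.001,-.0144]
t=tcp_for(tt,[.6327,.0651,.082],-16.3); t0=tcp_for(tt,[.6327,.0651,.105],-16.3)
plan([(*t0,-16.3),(*t,-16.3)],5,25,5)
E
```

```text
5 rows: 5, -0.8, 18.2, 5.1, -0.2, 5, -0.9, 18.2, 5.1, -0.2, 5, -0.9, 18.2, 5.1, -0.2, 5, -1.0, 18.2, 5.1, -0.2, 5, 0.1, 0.6, 23.0, -0.0
```

apply_moves(increments=[5, -1, 18, 5, -0.2, 5, -1, 18, 5, -0.2, 5, -1, 18, 5, -0.2, 5, -1, 18, 5, -0.2, 5, 0, 0.5, 12, 0, 5, 0, 0, 10, 0, 5, 0, 0, 0, 0])

```text
t: 11.68
eef_pos: [0.6273, 0.0287, 0.0646]
tool_rot: [-0.009, 0.798, 0.602, -0.011]
contact_force: [0.4, 0.8, -1.7]
gripper_width: 0.167
```

```bash
cat > look.py <<'E'
from h import *
import sys
o=get_obs(); print(o['t'],o['eef_pos'],o['contact_force'],o['gripper_width'],yaw(o),T_wt(o)[:3,2])
n=sys.argv[1]
p,d=read_camera('wrist'); np.savez(n+'.npz',p=p,d=d,T=T_wt(o)); cv2.imwrite('pics/'+n+'.png',cv2.resize(p,None,fx=1.5,fy=1.5)); crop(p,n+'c.png',200,110,320,230,6)
E
python3 look.py w11
```

```text
11.675 [0.62732843 0.0287023  0.06462887] [ 0.44651218  0.80386411 -1.66678355] 0.16734146195076055 -15.990334126367994 [-0.02747323  0.00142921 -0.99962152]
```

View pics/w11c.png

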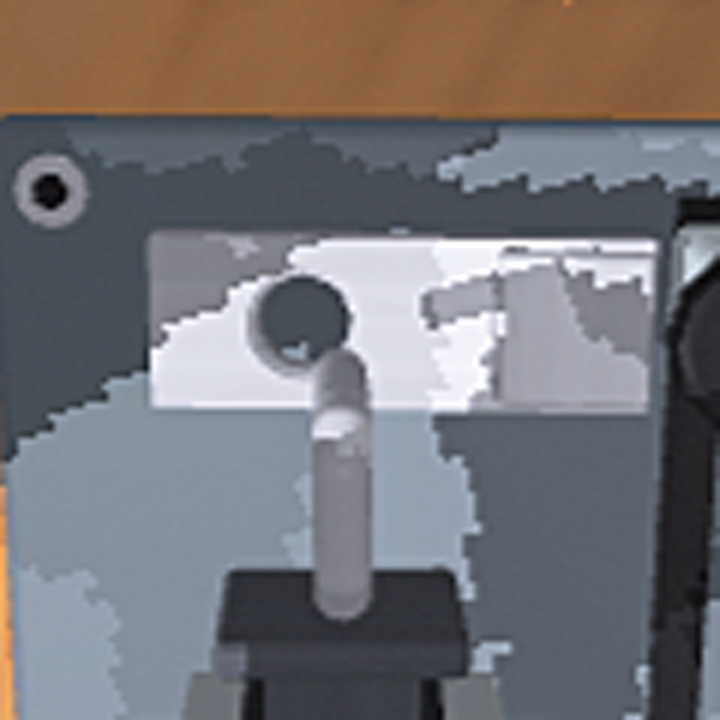

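```bash
cat > rel.py <<'E'
from h import *
import h,sys
n,a,b=sys.argv[1],float(sys.argv[2]),float(sys.argv[3])
z=np.load(n+'.npz'); T=z['T']; h.T_wt=lambda o=None:T; Ti=np.linalg.inv(T)
f=lambda a,b:(200+(a+.5)/6-.5,110+(b+.5)/6-.5)
hole,=plane('wrist',[f(a,b)],.065); ht=(Ti@np.r_[hole,1])[:3]
print('hole',hole,'tool',ht.round(4))
C=cloud('wrist',z['d']); Q=(C.reshape(-1,3)@Ti[:3,:3].T+Ti[:3,3]).reshape(C.shape)
m=(np.abs(Q[...,1])<.006)&(Q[...,0]>.02)&(Q[...,0]<.045)&(Q[...,2]<-.014)&(Q[...,2]>-.05)
P=Q[m]; leg=P[(P[:,2]>-.032)]; print('leg front x',np.percentile(leg[:,0],[50,90]),'y mid',(leg[:,1].min()+leg[:,1].max())/2,leg[:,1].mean(),'crown z',np.median(P[P[:,0]<.032][:,2]),'crown y', P[P[:,0]<.032][:,1].mean())
tip=np.array([np.percentile(leg[:,0],60)-.0025,P[P[:,0]<.034][:,1].mean(),np.median(P[P[:,0]<.032][:,2])+.025]); tw=(T@np.r_[tip,1])[:3]
print('tip tool',tip,'world',tw,'need world',hole[:2]-tw[:2]); tgt=np.r_[hole[:2],tw[2]]; d=T[:3,:3].T@(tgt-tw); print('move mm (keep height)',(d*1000).round(2))
E
python3 rel.py w11 299.5 324
```

```text
hole [0.63202263 0.06527871 0.065     ] tool [ 0.0365 -0.0056 -0.0004]
leg front x [0.03665436 0.03717283] y mid -0.0012581782797587704 -0.001443661974431923 crown z -0.03879789539457433 crown y -0.0011676997532939454
tip tool [ 0.03427909 -0.00115006 -0.0137979 ] world [0.63603972 0.06195298 0.07824012] need world [-0.00401709  0.00332573]
move mm (keep height) [ 2.09 -4.78  0.12]
```

apply_moves(increments=[5, 2, -4.8, 2, 0, 5, 0, 0, 3, 0, 5, 0, 0, 0, 0])

```text
t: 12.1
eef_pos: [0.623, 0.0333, 0.0609]
tool_rot: [-0.009, 0.798, 0.602, -0.01]
contact_force: [-0.3, 0.3, -1.7]
gripper_width: 0.164
```

```bash
python3 look.py w12
```

```text
12.1 [0.62295895 0.03327303 0.0608586 ] [-0.29044367  0.27091521 -1.69832315] 0.16436012049156118 -15.91496437935843 [-0.02580808  0.00247502 -0.99966385]
```

View pics/w12c.png

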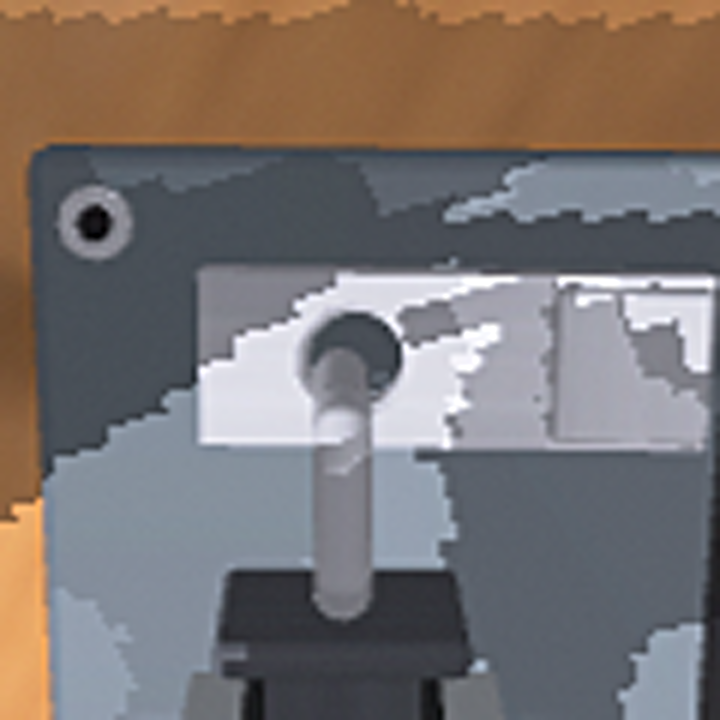

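```bash
python3 rel.py w12 350 360
```

```text
hole [0.63192452 0.0654893  0.065     ] tool [ 0.0334 -0.0003 -0.0043]
leg front x [0.03662857 0.03711208] y mid -0.0012342741619981723 -0.0013504799852664053 crown z -0.03886100109427912 crown y -0.0011437724365559161
tip tool [ 0.03428584 -0.00113317 -0.013861  ] world [0.63162477 0.06652177 0.07458286] need world [ 0.00029975 -0.00103247]
move mm (keep height) [-0.91  0.57 -0.01]
```

apply_moves(increments=[5, -0.9, 0.6, 0, 0, 5, 0, 0.2, 5, 0, 5, 0, 0.2, 5, 0, 5, 0, 0, 0, 0])

```text
t: 12.65
eef_pos: [0.6238, 0.032, 0.0504]
tool_rot: [-0.009, 0.798, 0.602, -0.009]
contact_force: [0.3, -0.2, -1.2]
gripper_width: 0.169
```

```bash
python3 look.py w13
```

```text
12.65 [0.62380735 0.03197401 0.05040926] [ 0.28036142 -0.22292288 -1.22283597] 0.16883502457369653 -15.923494775526207 [-0.02519783  0.00253076 -0.99967928]
```

View pics/w13c.png

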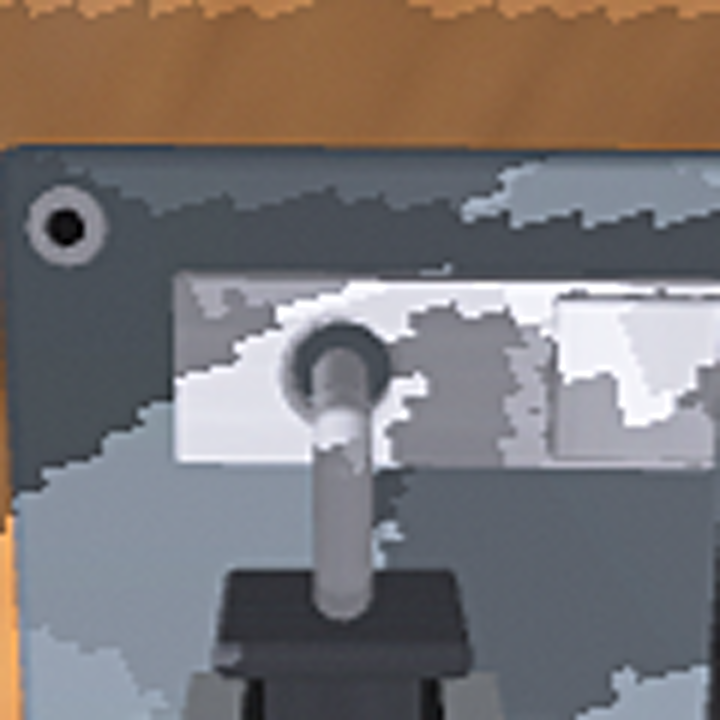

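```bash
python3 rel.py w13 336 371
```

```text
hole [0.63200892 0.06559296 0.065     ] tool [ 0.0345 -0.0017 -0.0147]
leg front x [0.03720433 0.04260451] y mid -3.6761320941769426e-06 0.0007694077743954039 crown z -0.03832288626171102 crown y -0.0002928468938718511
tip tool [ 0.03692808 -0.00022724 -0.01332289] world [0.63405189 0.0675145  0.06356817] need world [-0.00204297 -0.00192154]
move mm (keep height) [-2.41 -1.44  0.05]
```

apply_moves(increments=[5, 0, -0.3, 4, 0, 5, 0, 0, 4, 0, 5, 0, 0.1, 4, 0, 5, 0, 0, 0, 0])

```text
t: 13.2
eef_pos: [0.6234, 0.0321, 0.0377]
tool_rot: [-0.009, 0.798, 0.602, -0.009]
contact_force: [-0.4, -0.4, -2.2]
gripper_width: 0.164
```

```bash
python3 look.py w14
```

```text
13.2 [0.62339898 0.03208795 0.0377247 ] [-0.42042312 -0.38636477 -2.16459117] 0.16391440011495106 -15.91549639488721 [-0.02500883  0.00253066 -0.99968403]
```

View pics/w14c.png

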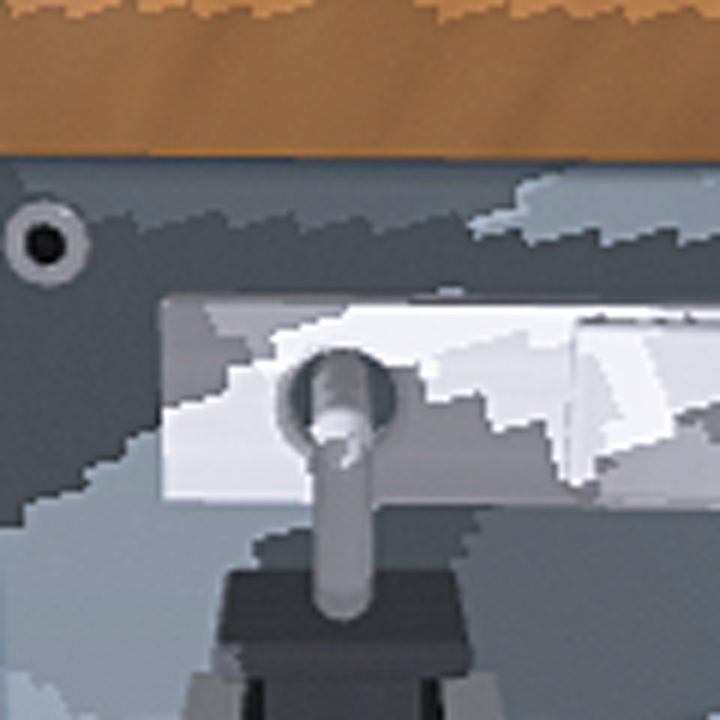

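apply_moves(increments=[5, 0, 0, 2, 0, 5, 0, 0, 1, 0, 5, 0, 0, 0, 0])

```text
t: 13.62
eef_pos: [0.6241, 0.0322, 0.0353]
tool_rot: [-0.008, 0.798, 0.602, -0.009]
contact_force: [-0.2, 0.8, -0.5]
gripper_width: 0.172
```

Run:
```python
from h import *
o=get_obs(); print(o['eef_pos'],o['contact_force'],o['torque'])
p,d=read_camera('side'); crop(p,'s14.png',170,100,310,205,5)
p,d=read_camera('top'); crop(p,'t14.png',230,100,370,220,5)
```

```text
[0.62405526 0.03218948 0.03532052] [-0.16519798  0.7858424  -0.53101179] [ 0.05058992  0.06978699 -0.04809693]
```

View pics/s14.png

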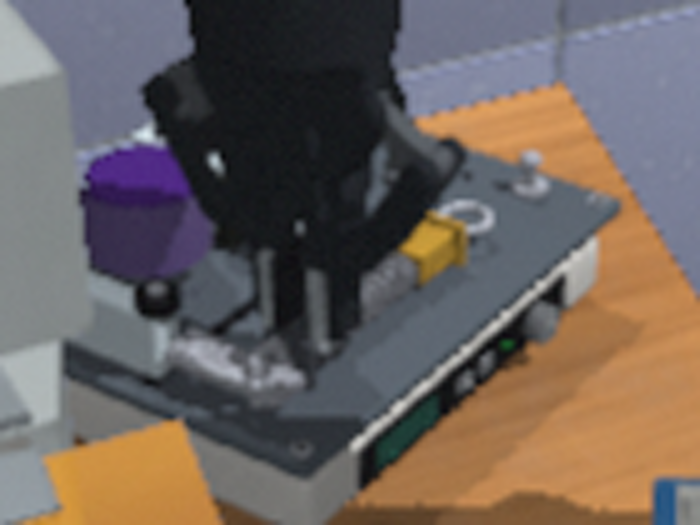

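View pics/t14.png

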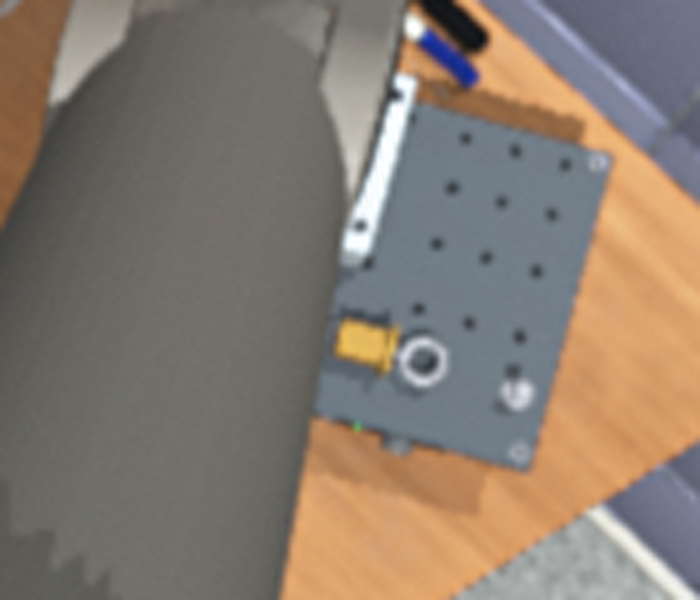

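apply_moves(increments=[10, 0, 0, 0, 0, 20, 0, 0, 0, 0, 35, 0, 0, 0, 0, 35, 0, 0, 0, 0])

```text
t: 14.22
eef_pos: [0.6245, 0.0319, 0.0358]
tool_rot: [-0.008, 0.798, 0.602, -0.008]
contact_force: [1.0, 0.4, 0.2]
gripper_width: 0.407
```

apply_moves(increments=[35, 0, 0, -8, 0, 35, 0, 0, -20, 0, 35, 0, 0, -30, 0, 35, 0, 0, -30, 0, 35, 0, 0, 0, 0])

```text
t: 14.85
eef_pos: [0.6279, 0.0311, 0.1315]
tool_rot: [-0.007, 0.798, 0.602, -0.007]
contact_force: [0.3, -0.3, -1.0]
gripper_width: 0.409
```

```bash
python3 look.py w15
python3 - <<'E'
from h import *
p,d=read_camera('side'); crop(p,'s15.png',170,100,310,205,5)
p,d=read_camera('top'); crop(p,'t15.png',230,100,370,220,5)
E
```

```text
14.85 [0.62792892 0.03107061 0.13147396] [ 0.30674565 -0.27300816 -0.96540338] 0.40936928947867596 -15.975208920084873 [-0.01908461  0.0029697  -0.99981346]
```

View pics/w15.png

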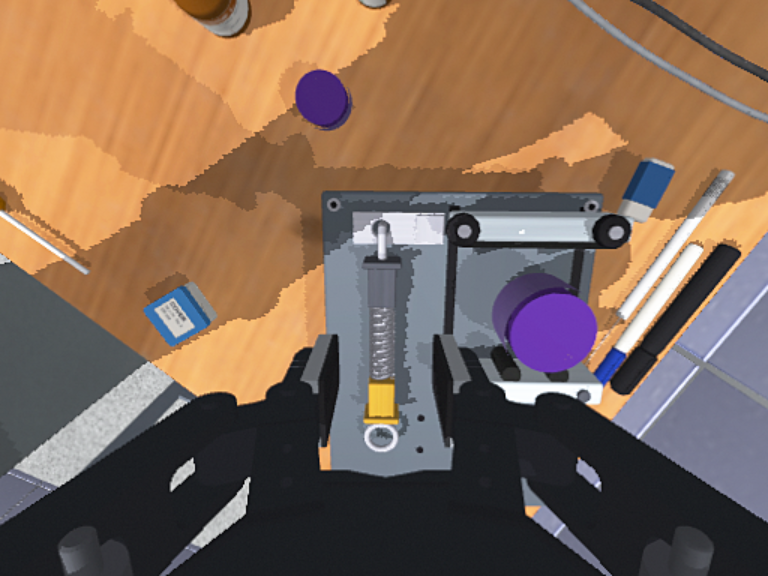

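View pics/s15.png

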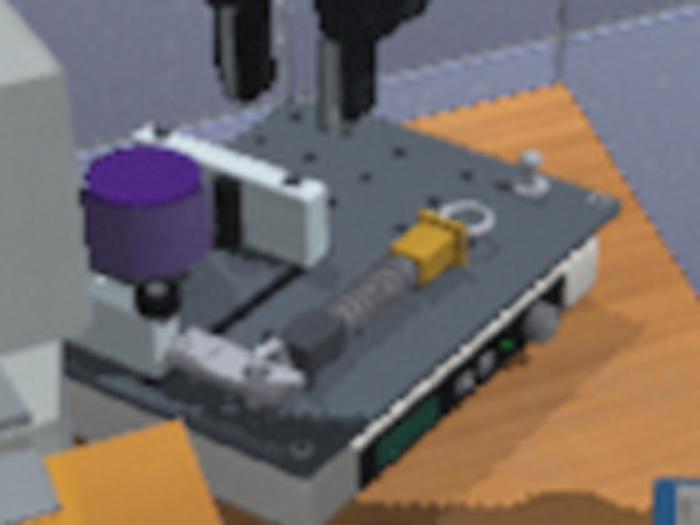

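View pics/t15.png

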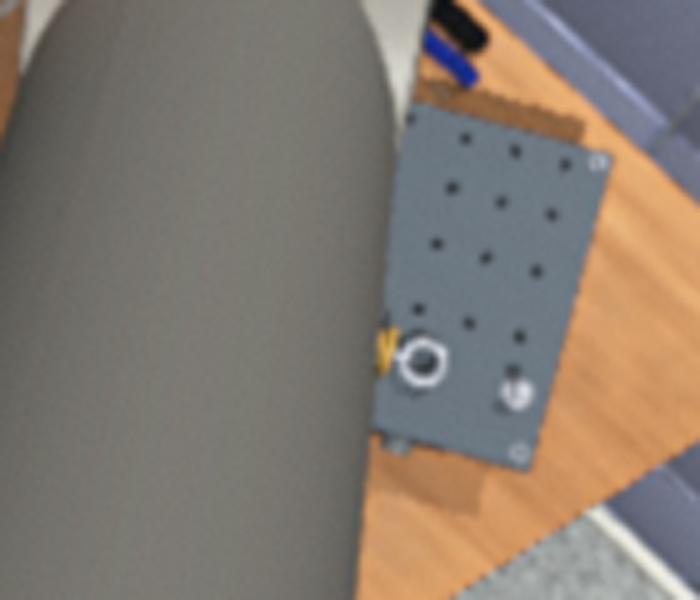

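Run:
```python
from h import *
z=np.load('w15.npz'); crop(z['p'],'w15z.png',210,130,310,310,4)
```

```text
(no output)
```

View pics/w15z.png

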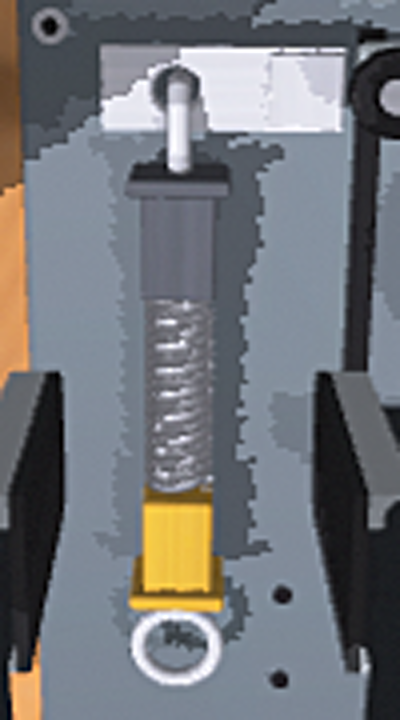

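Run:
```python
from h import *
import h
z=np.load('w15.npz'); T=z['T']; o=get_obs(); print(o['eef_pos'],T[:3,3]); 
T0=h.T_wt; h.T_wt=lambda o=None:T
f=lambda a,b:(210+(a+.5)/4-.5,130+(b+.5)/4-.5)
ey,=plane('wrist',[f(176,649)],.059); br,=plane('wrist',[f(178,546)],.065); hole,=plane('wrist',[f(175,90)],.065)
hk,=plane('wrist',[f(179,90)],.072)
u=(ey-hk)[:2]; L=np.linalg.norm(u); u/=L
print('eye',ey,'brass',br,'hole',hole,'L',L,'ang',np.degrees(np.arctan2(u[1],u[0])),'grip by eye',ey[:2]-.032*u,'from hk',hk[:2]+.112*u)
C=cloud('wrist',z['d']); 
for a,b in [(178,546),(176,630),(178,250),(240,560)]:
    x,y=f(a,b); print(C[int(y+.5),int(x+.5)])
g=lambda a,b:(230+(a+.5)/5-.5,100+(b+.5)/5-.5)
print('top post',plane('top',[g(517,392)],.065),'eye top',plane('top',[g(421,361)],.059))
g=lambda a,b:(170+(a+.5)/5-.5,100+(b+.5)/5-.5)
print('side post',plane('side',[g(531,158)],.065),'eye side',plane('side',[g(466,218)],.058))
```

```text
[0.62542605 0.03147056 0.12772873] [0.62792892 0.03107061 0.13147396]
eye [ 0.59173603 -0.07379696  0.059     ] brass [ 0.60176612 -0.04178207  0.065     ] hole [0.63218018 0.06507066 0.065     ] L 0.14567009256424923 ang -106.65461455958427 grip by eye [ 0.60090729 -0.04313936] from hk [ 0.60138594 -0.04153933]
[ 0.60162665 -0.04179413  0.06469768]
[ 0.59114489 -0.07601195  0.04769778]
[0.62282198 0.03084862 0.06636648]
[ 0.61315293 -0.06026905  0.04835456]
top post [[ 0.57802148 -0.11762919  0.065     ]] eye top [[ 0.59485445 -0.07193125  0.059     ]]
side post [[ 0.5778742  -0.11523944  0.065     ]] eye side [[ 0.5932594 -0.0713858  0.058    ]]
```

Run:
```python
from h import *
o=get_obs();print(yaw(o))
plan([(.6013,-.0423,.125,-16.6)],45,22)
```

```text
-15.95357403463508
4 rows: 45, -19.4, -0.7, 0.8, 0.2, 45, -19.4, -0.7, 0.8, 0.2, 45, -19.4, -0.6, 0.8, 0.2, 45, -19.4, -0.5, 0.8, 0.2
```

apply_moves(increments=[45, -19.5, -0.5, 0.5, 0.2, 45, -19.5, -0.5, 0.5, 0.2, 45, -19.5, -0.5, 0.5, 0.2, 45, -19.5, -0.5, 0.5, 0.2, 45, 0, 0, 0, 0])

```text
t: 15.62
eef_pos: [0.5971, -0.0512, 0.124]
tool_rot: [-0.009, 0.804, 0.594, -0.012]
contact_force: [-0.6, 0.5, -0.2]
gripper_width: 0.527
```

```bash
python3 look.py w16;  python3 - <<'E'
from h import *
z=np.load('w16.npz'); crop(z['p'],'w16z.png',190,120,330,320,4)
o=get_obs(); print(o['eef_pos'])
E
```

```text
15.625 [ 0.5970595  -0.05119215  0.12402032] [-0.62916302  0.47936283 -0.19968824] 0.5269256639193237 -17.061829485360374 [-2.99817231e-02  2.94586292e-04 -9.99550404e-01]
[ 0.59753669 -0.04975614  0.1239397 ]
```

View pics/w16z.png

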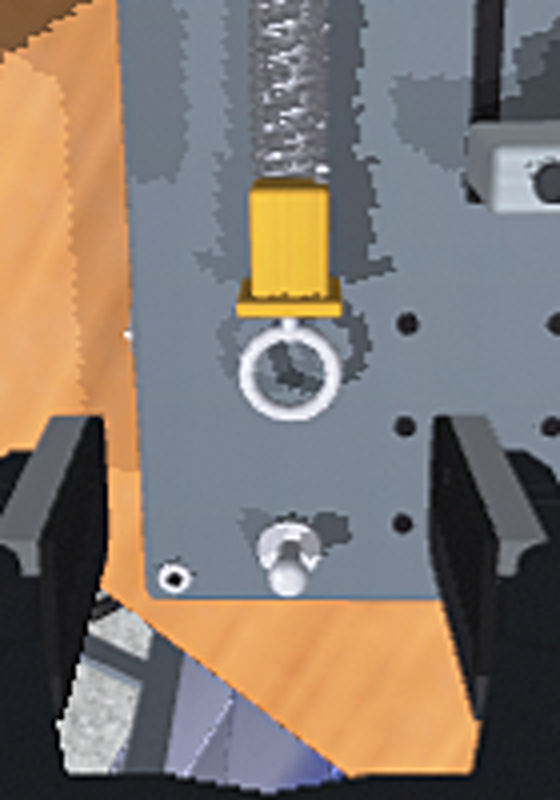

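Run:
```python
from h import *
import h
z=np.load('w16.npz'); T=z['T'].copy(); h.T_wt=lambda o=None:T
f=lambda a,b:(190+(a+.5)/4-.5,120+(b+.5)/4-.5)
ey,=plane('wrist',[f(290,374)],.059); br,=plane('wrist',[f(289,242)],.065); po,=plane('wrist',[f(289,575)],.066)
C=cloud('wrist',z['d']); 
for a,b in [(289,575),(289,555),(289,242)]:
    x,y=f(a,b); print(C[int(y+.5),int(x+.5)])
print('eye',ey,'brass',br,'post',po); Ti=np.linalg.inv(T)[:3,:3]
print('eye->post tool',Ti@(po-ey),np.linalg.norm((po-ey)[:2]),'brass->eye',Ti@(ey-br), 'tcp->brass tool',Ti@(br-T[:3,3]))
v=(po-ey); print(np.degrees(np.arctan2(v[1],v[0])))
h.T_wt=None
```

```text
[ 0.5785668  -0.11824616  0.06558288]
[ 0.57877422 -0.11728203  0.05828108]
[ 0.6019037  -0.04124598  0.06621137]
eye [ 0.5923523  -0.07288976  0.059     ] brass [ 0.60166556 -0.04161543  0.065     ] post [ 0.57841758 -0.11835116  0.066     ]
eye->post tool [-0.04760694 -0.00018415 -0.00659246] 0.04754908228416527 brass->eye [-0.03257826  0.000445    0.00626732] tcp->brass tool [0.01100826 0.00328965 0.0588585 ]
-107.04122401148393
```

Run:
```python
from h import *
z=np.load('w16.npz'); T=z['T']; import h
h.T_wt=lambda o=None:T
C=cloud('wrist',z['d']); br=np.array([.6016,-.0416,0]); 
D=C-br; l=D@T[:3,:3]
m=(C[...,2]>.062)&(C[...,2]<.16)&(np.abs(l[...,0])<.09)&(l[...,1]>.014)&(l[...,1]<.12)
v,u=np.where(m)
print(m.sum()); 
for x0 in np.arange(-.06,.09,.01):
    k=m&(l[...,0]>=x0)&(l[...,0]<x0+.01)&(u.min()<=np.arange(512)[None])
    if k.sum()>3: print(x0.round(3), 'ymin',np.percentile(l[...,1][k],3).round(4),'zmax',np.percentile(C[...,2][k],97).round(3),k.sum())
```

```text
7727
-0.03 ymin 0.0162 zmax 0.159 7
-0.02 ymin 0.016 zmax 0.16 34
-0.01 ymin 0.0161 zmax 0.16 53
0.0 ymin 0.0393 zmax 0.082 45
0.01 ymin 0.0371 zmax 0.086 1371
0.02 ymin 0.0389 zmax 0.084 1244
0.03 ymin 0.0703 zmax 0.095 362
0.04 ymin 0.0671 zmax 0.095 960
0.05 ymin 0.0644 zmax 0.095 1230
0.06 ymin 0.0645 zmax 0.095 1292
0.07 ymin 0.0674 zmax 0.095 1021
0.08 ymin 0.0751 zmax 0.095 108
```

Run:
```python
from h import *
o=get_obs(); print(o['eef_pos'],yaw(o))
plan([(.6014,-.0422,.09,-16.8),(.6014,-.0422,.06,-16.8)],30,22)
```

```text
[ 0.59753669 -0.04975614  0.1239397 ] -16.96936387569024
4 rows: 30, 4.3, 1.2, 16.9, -0.1, 30, 4.3, 1.2, 16.9, -0.1, 30, 0.1, 0.4, 15.0, -0.0, 30, 0.1, 0.4, 15.0, -0.0
```

apply_moves(increments=[30, 4, 1, 17, 0, 30, 4, 1, 17, 0, 30, 0, 0.5, 12, 0, 30, 0, 0.5, 8, 0, 30, 0, 0, 0, 0])

```text
t: 16.3
eef_pos: [0.6014, -0.0385, 0.0642]
tool_rot: [-0.01, 0.802, 0.597, -0.012]
contact_force: [0.1, -0.9, 0.3]
gripper_width: 0.354
```

```bash
python3 look.py w17;  python3 - <<'E'
from h import *
z=np.load('w17.npz'); crop(z['p'],'w17z.png',190,120,330,320,4)
plan([(.6014,-.0422,.036,-16.8)],30,22)
E
```

```text
16.3 [ 0.60135834 -0.03852054  0.06415575] [ 0.11343844 -0.92828879  0.28879719] 0.35380437696199896 -16.66698402733774 [-0.03213416  0.00206151 -0.99948144]
2 rows: 30, -1.6, 0.9, 14.3, 0.1, 30, -1.6, 0.9, 14.3, 0.1
```

View pics/w17z.png

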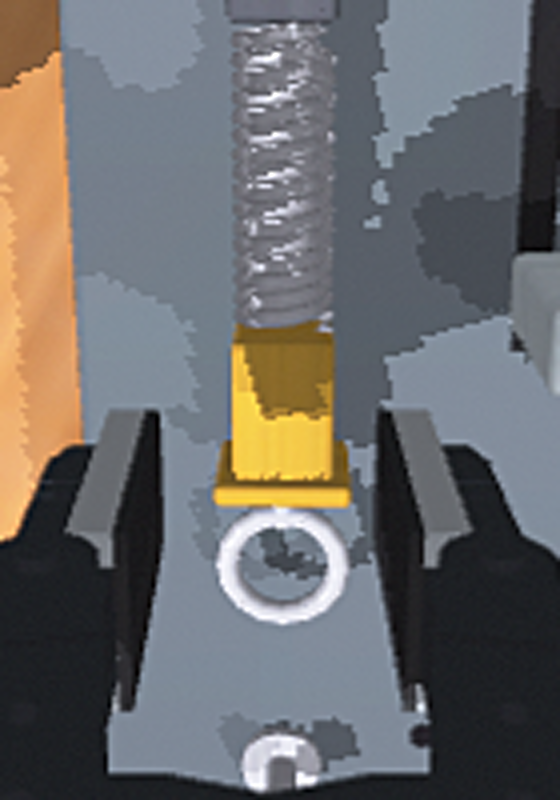

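apply_moves(increments=[30, -1.5, 0.7, 14, 0, 30, -1, 0.5, 10, 0, 30, 0, 0, 3, 0, 30, 0, 0, 0, 0])

```text
t: 16.85
eef_pos: [0.6017, -0.042, 0.0364]
tool_rot: [-0.01, 0.802, 0.597, -0.011]
contact_force: [-0.4, -0.1, -0.4]
gripper_width: 0.354
```

```bash
python3 look.py w18;  python3 - <<'E'
from h import *
z=np.load('w18.npz'); crop(z['p'],'w18z.png',190,140,330,320,4)
plan([(.6014,-.0422,.0355,-16.8)],30,22)
p,d=read_camera('side'); crop(p,'s18.png',180,90,300,190,6)
E
```

```text
16.85 [ 0.60170455 -0.04197567  0.03641407] [-0.38653539 -0.11241075 -0.39294756] 0.3536439649280213 -16.706545261094348 [-0.03006444  0.00209515 -0.99954577]
1 rows: 30, -0.3, -0.3, 1.1, 0.1
```

View pics/w18z.png

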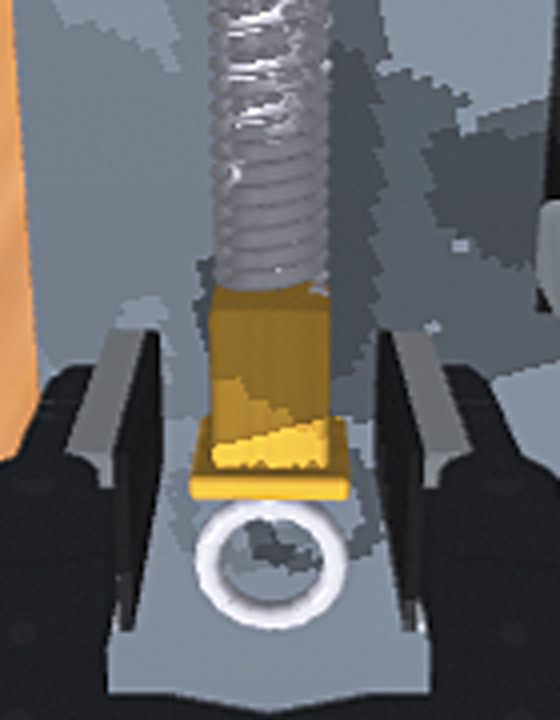

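View pics/s18.png

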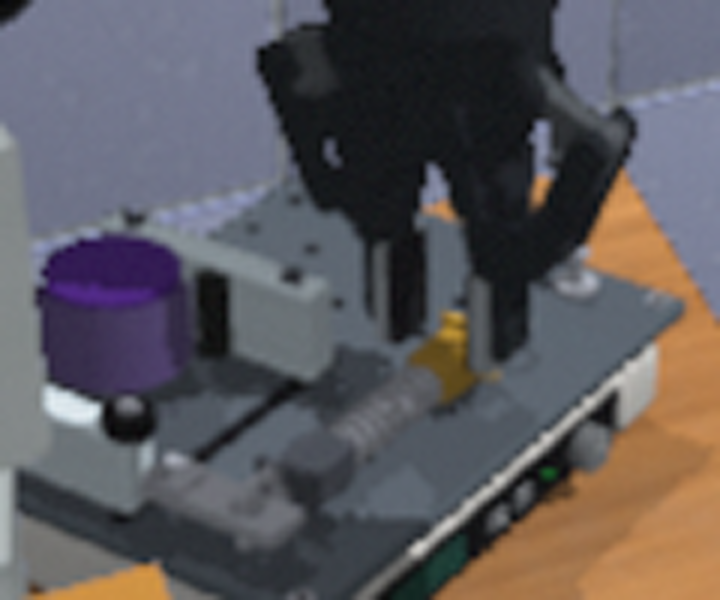

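Run:
```python
from h import *
import h
z=np.load('w18.npz'); T=z['T']; h.T_wt=lambda o=None:T; Ti=np.linalg.inv(T)
C=cloud('wrist',z['d']); Q=(C.reshape(-1,3)@Ti[:3,:3].T+Ti[:3,3]).reshape(C.shape)
for r in range(206,284,2): print(r,(np.median(Q[r,252:264],0)*1000).round(1), z['p'][r,257])
```

```text
206 [ 18.1  -0.9 -28.2] [130 120 120]
208 [ 16.6  -0.6 -27.2] [128 121 121]
210 [ 15.6  -0.6 -27.6] [137 128 127]
212 [ 13.4  -0.6 -24.9] [ 85 101 111]
214 [ 11.9  -0.6 -24.1] [ 35  90 118]
216 [ 11.9  -0.6 -27.3] [ 38  90 118]
218 [ 11.4  -0.6 -29. ] [ 40 105 137]
220 [ 10.4  -0.6 -29.4] [ 43 106 138]
222 [  9.3  -0.6 -29.6] [ 40 105 137]
224 [  8.   -0.6 -29.3] [ 42 105 136]
226 [  6.7  -0.6 -29.1] [ 40 105 137]
228 [  5.5  -0.6 -29.2] [ 42 106 137]
230 [  4.4  -0.6 -29.4] [ 41 105 137]
232 [  3.2  -0.6 -29.5] [ 40 106 137]
234 [  2.   -0.6 -29.5] [ 41 105 137]
236 [  0.7  -0.6 -29.3] [ 42 107 139]
238 [ -0.5  -0.6 -29.3] [ 40 104 136]
240 [ -1.7  -0.6 -29.3] [ 44 111 144]
242 [ -3.   -0.7 -29.3] [ 53 132 176]
244 [ -4.1  -0.7 -29.5] [ 52 129 173]
246 [ -5.5  -0.7 -29.2] [ 49 127 171]
248 [ -6.5  -0.7 -29.8] [ 71 194 248]
250 [ -8.   -0.7 -29.3] [ 76 202 246]
252 [ -9.3  -0.7 -29.2] [ 73 200 244]
254 [-10.5  -0.7 -29.4] [ 75 202 245]
256 [-11.8  -0.7 -29.3] [ 78 209 255]
258 [-12.   -0.7 -31.2] [31 76 98]
260 [-12.8  -0.7 -31.9] [ 67 174 227]
262 [-13.8  -0.7 -32.3] [ 70 205 246]
264 [-15.3  -0.7 -32. ] [ 35 181 237]
266 [-21.4  -0.7 -24.1] [251 238 235]
268 [-22.7  -0.7 -24.3] [246 239 238]
270 [-31.7  -0.6 -12. ] [154 140 136]
272 [-33.2  -0.6 -12. ] [97 88 82]
274 [-34.8  -0.6 -11.8] [103  93  87]
276 [-36.   -0.7 -12.4] [84 75 70]
278 [-37.8  -0.7 -11.9] [81 73 69]
280 [-39.1  -0.7 -12.2] [90 82 76]
282 [-40.6  -0.7 -12.1] [159 143 132]
```

apply_moves(increments=[30, 0, 0, 1.5, 0, 5, 0, 0, 0, 0, 5, 0, 0, 0, 0, 5, 0, 0, 0, 0], squeeze=40)

```text
t: 17.45
eef_pos: [0.6023, -0.0419, 0.0359]
tool_rot: [-0.009, 0.802, 0.597, -0.011]
contact_force: [0.3, -0.3, -0.8]
gripper_width: 0.17
```

Run:
```python
from h import *
o=get_obs(); print(o['eef_pos'],yaw(o),o['contact_force'],o['gripper_width'],T_wt(o)[:3,2])
d=np.array([np.cos(np.radians(-107.0)),np.sin(np.radians(-107.0))]); p=o['eef_pos']
for s,up in ((.025,.001),(.047,.012)):
    print(s,np.r_[p[:2]+d*s,p[2]+up])
plan([(*(p[:2]+d*.026),p[2]+.001,-17)],5,8)
```

```text
[ 0.60227914 -0.041855    0.03585665] -16.682879789743655 [ 0.29207824 -0.33357557 -0.84437539] 0.17026838120855675 [-0.02853654  0.00217808 -0.99959038]
0.025 [ 0.59496985 -0.06576262  0.03685665]
0.047 [ 0.58853767 -0.08680133  0.04785665]
4 rows: 5, -6.5, -0.0, -0.2, 0.1, 5, -6.5, -0.0, -0.2, 0.1, 5, -6.5, -0.0, -0.2, 0.1, 5, -6.5, -0.0, -0.2, 0.1
```

apply_moves(increments=[5, 0, 0, -1, 0, 5, -6, 0, -0.3, 0, 5, -6, 0, -0.2, 0, 5, -6, 0, -0.2, 0, 5, -6, 0, 0, 0, 5, 0, 0, 0, 0])

```text
t: 18.2
eef_pos: [0.5955, -0.0641, 0.0376]
tool_rot: [-0.01, 0.802, 0.597, -0.01]
contact_force: [0.9, 3.5, -1.3]
gripper_width: 0.173
```

```bash
python3 look.py w19;  python3 - <<'E'
from h import *
z=np.load('w19.npz'); crop(z['p'],'w19z.png',150,110,350,310,4)
p,d=read_camera('side'); crop(p,'s19.png',170,90,310,200,5)
p,d=read_camera('top'); crop(p,'t19.png',230,100,370,220,5)
E
```

```text
18.2 [ 0.59547102 -0.06412299  0.03761232] [ 0.94113823  3.49412974 -1.2714151 ] 0.17252501202970497 -16.628076874886343 [-0.02797355  0.00501553 -0.99959608]
```

View pics/w19.png

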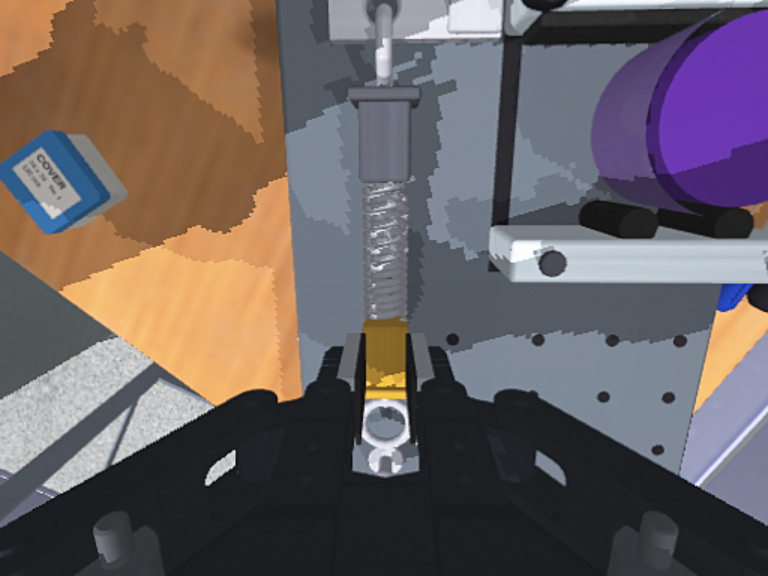

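View pics/s19.png

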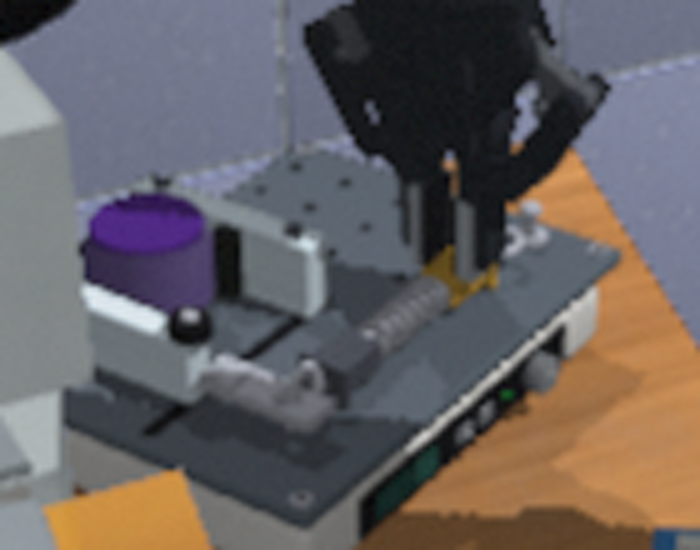

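View pics/t19.png

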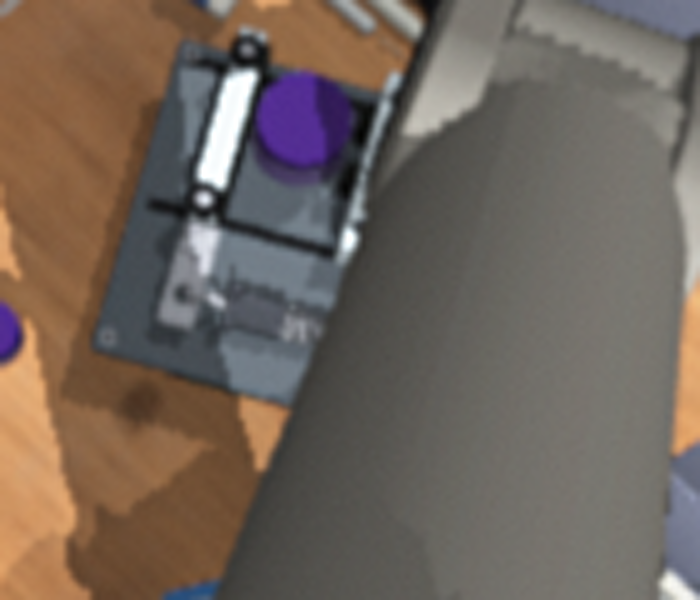

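Run:
```python
from h import *
z=np.load('w19.npz'); crop(z['p'],'w19y.png',226,240,290,322,8)
```

```text
(no output)
```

View pics/w19y.png

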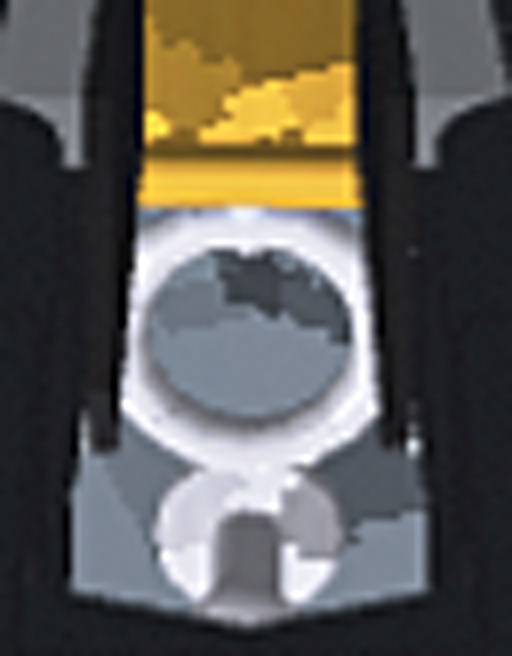

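Run:
```python
from h import *
import h
z=np.load('w19.npz'); T=z['T']; T0=h.T_wt; o=get_obs(); print(o['eef_pos'])
h.T_wt=lambda o=None:T
f=lambda a,b:(226+(a+.5)/8-.5,240+(b+.5)/8-.5)
ey,=plane('wrist',[f(249,332)],.061)
Ti=np.linalg.inv(T); po=np.array([.5784,-.1184,.066])
print('eye',ey,'tool',(Ti@np.r_[ey,1])[:3]); print('post tool',(Ti@np.r_[po,1])[:3])
print('neck lateral', [ (Ti@np.r_[plane('wrist',[f(247,560)],zz)[0],1])[:3] for zz in (.05,.055)])
C=cloud('wrist',z['d']); Q=(C.reshape(-1,3)@Ti[:3,:3].T+Ti[:3,3]).reshape(C.shape)
for r in range(262,317,2): print(r,(Q[r,256]*1000).round(1),C[r,256,2].round(4))
```

```text
[ 0.5956462  -0.06367518  0.03756428]
eye [ 0.58575659 -0.0948815   0.061     ] tool [-0.0323267  -0.00116665 -0.02326076]
post tool [-0.05698269 -0.00162667 -0.02817091]
neck lateral [array([-0.06214816, -0.00139999, -0.01215432]), array([-0.05802049, -0.00138262, -0.01717004])]
262 [-13.4  -1.5 -33.1] 0.0708
264 [-14.5  -1.5 -33.3] 0.071
266 [-20.7  -1.6 -25.2] 0.0629
268 [-22.1  -1.6 -25.2] 0.0629
270 [-24.   -1.6 -24.2] 0.062
272 [-33.5  -1.6 -11.6] 0.0493
274 [-35.   -1.6 -11.6] 0.0493
276 [-37.1  -1.6 -10.7] 0.0485
278 [-38.2  -1.6 -11.3] 0.049
280 [-39.7  -1.6 -11.3] 0.0491
282 [-42.2  -1.7  -9.9] 0.0477
284 [-43.2  -1.7 -10.6] 0.0484
286 [-45.1  -1.7 -10.2] 0.048
288 [-45.9  -1.7 -11.1] 0.0489
290 [-47.3  -1.7 -11.4] 0.0492
292 [-39.5  -1.6 -24.1] 0.0618
294 [-40.3  -1.6 -25. ] 0.0627
296 [-41.8  -1.6 -24.9] 0.0627
298 [-42.7  -1.6 -25.6] 0.0634
300 [-53.3  -1.7 -13.7] 0.0515
302 [-55.   -1.7 -13.6] 0.0514
304 [-55.6  -1.7 -14.8] 0.0526
306 [-55.5  -1.7 -16.9] 0.0547
308 [-55.9  -1.7 -18.2] 0.0561
310 [-55.4  -1.7 -20.7] 0.0585
312 [-54.3  -1.6 -24. ] 0.0618
314 [-53.7  -1.6 -26.4] 0.0642
316 [-54.7  -1.6 -27. ] 0.0648
```

apply_moves(increments=[5, -1, 0, -5, 0, 5, -0.5, 0, -5, 0, 5, 0, 0, -1, 0, 5, 0, 0, 0, 0])

```text
t: 18.85
eef_pos: [0.5952, -0.064, 0.0488]
tool_rot: [-0.011, 0.801, 0.598, -0.01]
contact_force: [1.6, 3.9, -3.9]
gripper_width: 0.17
```

```bash
python3 look.py w20;  python3 - <<'E'
from h import *
z=np.load('w20.npz'); T=z['T']; Ti=np.linalg.inv(T)
C=cloud('wrist',z['d']); Q=(C.reshape(-1,3)@Ti[:3,:3].T+Ti[:3,3]).reshape(C.shape)
for r in list(range(216,226,2))+list(range(246,264,4))+list(range(264,317,2)): print(r,(Q[r,256]*1000).round(1),C[r,256,2].round(4))
p,d=read_camera('side'); crop(p,'s20.png',190,90,310,190,6)
E
```

```text
18.85 [ 0.59520366 -0.06396022  0.04881041] [ 1.55195535  3.85560452 -3.8971382 ] 0.1697846774506983 -16.47319078626024 [-0.02900297  0.00516052 -0.999566  ]
216 [ 11.6  -1.5 -26.4] 0.0752
218 [ 11.   -1.4 -27.8] 0.0766
220 [ 10.1  -1.4 -28.5] 0.0773
222 [  9.   -1.4 -28.8] 0.0777
224 [  7.9  -1.5 -28.9] 0.0778
246 [ -4.3  -1.5 -31.5] 0.0803
250 [ -7.3  -1.5 -30.3] 0.0792
254 [ -9.9  -1.5 -30.3] 0.0792
258 [-12.1  -1.5 -30.8] 0.0797
262 [-12.4  -1.5 -34.7] 0.0836
264 [-14.1  -1.5 -33.9] 0.0828
266 [-19.7  -1.5 -26.8] 0.0757
268 [-20.8  -1.5 -27.2] 0.0761
270 [-22.1  -1.5 -27.1] 0.0761
272 [-24.   -1.5 -26.4] 0.0753
274 [-42.4  -1.7  -0. ] 0.049
276 [-43.9  -1.7  -0.1] 0.0491
278 [-45.7  -1.7   0.1] 0.049
280 [-47.4  -1.7   0.2] 0.0488
282 [-48.6  -1.7  -0.5] 0.0495
284 [-50.2  -1.7  -0.5] 0.0495
286 [-50.8  -1.7  -1.9] 0.051
288 [-51.7  -1.7  -3. ] 0.052
290 [-53.3  -1.7  -2.9] 0.052
292 [-55.3  -1.7  -2.5] 0.0515
294 [-55.7  -1.7  -4.1] 0.0532
296 [-55.5  -1.7  -6.6] 0.0556
298 [-40.   -1.6 -29.1] 0.078
300 [-41.9  -1.6 -28.3] 0.0773
302 [-42.4  -1.6 -29.6] 0.0785
304 [-55.2  -1.6 -15.2] 0.0642
306 [-55.1  -1.6 -17.2] 0.0663
308 [-56.1  -1.6 -17.9] 0.0669
310 [-57.7  -1.6 -17.9] 0.0669
312 [-59.4  -1.6 -17.7] 0.0667
314 [-61.   -1.7 -17.7] 0.0668
316 [-120.    -2.    49.4] -0.0001
```

View pics/s20.png

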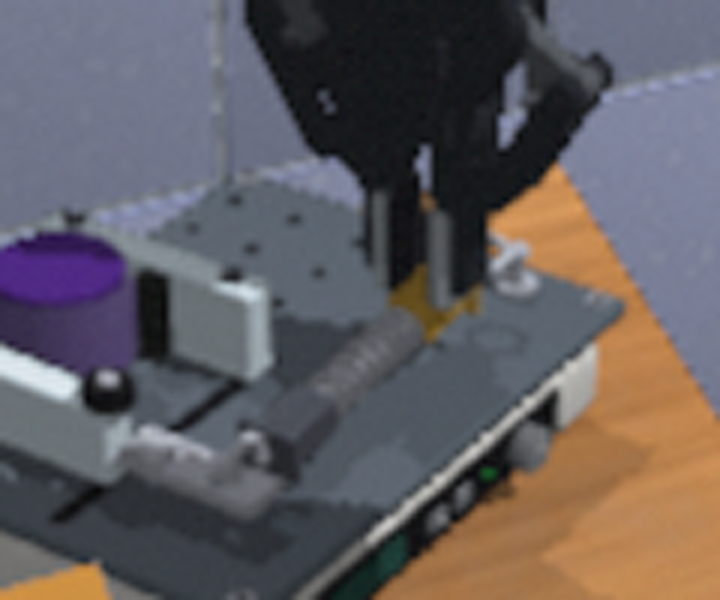

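View pics/w20.png

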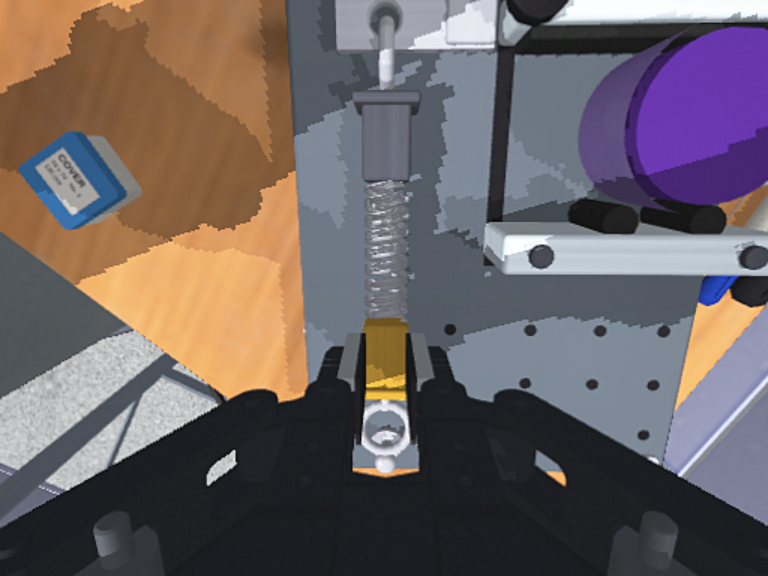

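apply_moves(increments=[5, -6, 0, 0, 0, 5, -6, 0, 0, 0, 5, -6, 0, 0, 0, 5, -4, 0, 0, 0, 5, -2, 0, 0, 0, 5, 0, 0, 0, 0])

```text
t: 19.7
eef_pos: [0.5913, -0.0775, 0.0481]
tool_rot: [-0.014, 0.799, 0.601, -0.006]
contact_force: [2.8, 9.1, -4.6]
gripper_width: 0.174
```

```bash
cat > post.py <<'E'
from h import *
import sys
z=np.load(sys.argv[1]+'.npz'); T=z['T']; Ti=np.linalg.inv(T)
C=cloud('wrist',z['d']); Q=(C.reshape(-1,3)@Ti[:3,:3].T+Ti[:3,3]).reshape(C.shape)
for r in list(range(216,226,4))+list(range(246,264,4))+list(range(264,319,2)): print(r,(Q[r,256]*1000).round(1),C[r,256,2].round(4))
print('post world->tool',Ti@[.5784,-.1184,.066,1])
crop(z['p'],sys.argv[1]+'y.png',226,240,290,322,8)
E
python3 look.py w21; python3 post.py w21
python3 - <<'E'
from h import *
p,d=read_camera('side'); crop(p,'s21.png',190,90,310,190,6)
E
```

```text
19.7 [ 0.59130897 -0.07748652  0.04805865] [ 2.84928805  9.07690259 -4.59674235] 0.17437439465938226 -16.107743996515413 [-0.02634284  0.01622357 -0.99952131]
216 [ 12.1  -1.5 -26.8] 0.075
220 [  68.3   -0.9 -170.3] 0.2189
224 [  8.6  -1.5 -29.9] 0.0781
246 [ -4.8  -1.5 -29.9] 0.078
250 [ -7.   -1.5 -30.4] 0.0785
254 [ -9.5  -1.5 -30.5] 0.0785
258 [-11.8  -1.5 -30.9] 0.0789
262 [-12.1  -1.5 -34.7] 0.0827
264 [-13.5  -1.5 -34.4] 0.0823
266 [-19.7  -1.5 -26.3] 0.0742
268 [-20.3  -1.5 -27.5] 0.0754
270 [-22.   -1.5 -26.8] 0.0748
272 [-23.   -1.5 -27.5] 0.0754
274 [-39.5  -1.7  -4.1] 0.0518
276 [-40.9  -1.7  -4.4] 0.0521
278 [-42.   -1.7  -5. ] 0.0528
280 [-41.2  -1.6  -8.6] 0.0563
282 [-41.2  -1.6 -10.8] 0.0585
284 [-39.6  -1.6 -15.3] 0.063
286 [-39.2  -1.6 -18. ] 0.0657
288 [-39.9  -1.6 -19. ] 0.0668
290 [-41.3  -1.6 -19.1] 0.0668
292 [-42.5  -1.6 -19.5] 0.0672
294 [-43.7  -1.6 -19.9] 0.0676
296 [-39.9  -1.6 -26.9] 0.0747
298 [-41.1  -1.6 -27.2] 0.0749
300 [-40.9  -1.6 -29.3] 0.077
302 [-42.6  -1.6 -28.8] 0.0766
304 [-104.7   -2.    47.4] -0.0002
306 [-106.5   -2.    47.1] 0.0002
308 [-108.1   -2.    46.3] 0.001
310 [-110.7   -2.    46.8] 0.0004
312 [-113.7   -2.    47.7] -0.0005
314 [-115.1   -2.    46.7] 0.0005
316 [-118.2   -2.    47.7] -0.0005
318 [   9.6   -1.2 -102.5] 0.1507
post world->tool [-0.04273915 -0.00158535 -0.01825647  1.        ]
```

View pics/w21y.png

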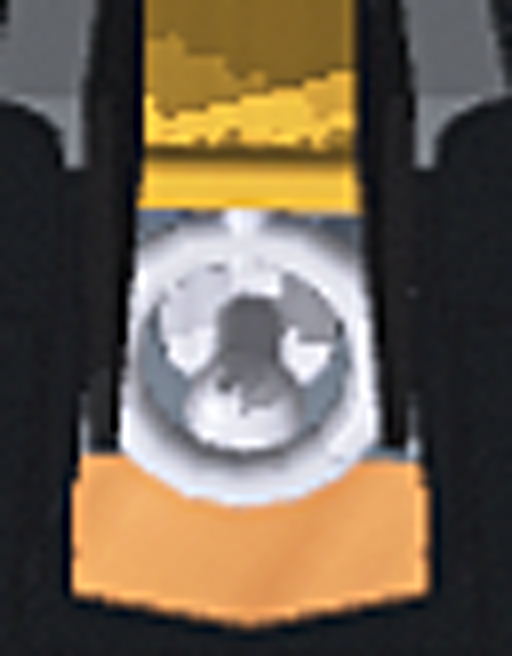

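View pics/s21.png

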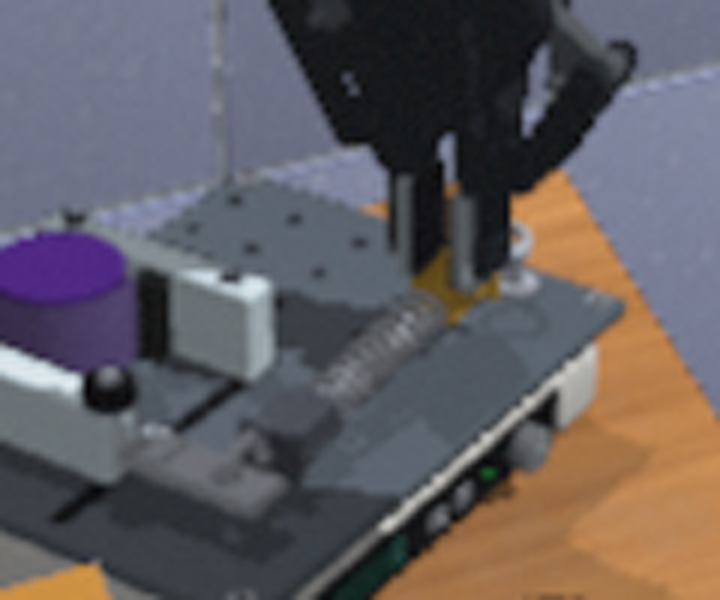

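apply_moves(increments=[5, -7, 0, 0, 0, 5, -6, 0, 0, 0, 5, -4, 0, 0, 0])

```text
t: 20.18
eef_pos: [0.5896, -0.0851, 0.0476]
tool_rot: [-0.017, 0.797, 0.603, -0.002]
contact_force: [3.1, 10.6, -3.3]
gripper_width: 0.177
```

```bash
python3 look.py w22; python3 post.py w22|tail -30;python3 -c "
from h import *
o=get_obs();print(o['eef_pos'],o['joint_vel'].round(3))"
```

```text
20.175 [ 0.58955148 -0.08505697  0.04757621] [ 3.14740411 10.56418611 -3.28067883] 0.1773593603301844 -15.729564937880031 [-0.0236535   0.02553266 -0.99939411]
262 [-12.8  -1.5 -34.3] 0.0817
264 [-14.4  -1.5 -33.9] 0.0812
266 [-20.   -1.6 -26.8] 0.074
268 [-21.3  -1.6 -26.8] 0.074
270 [-23.   -1.6 -26.2] 0.0734
272 [-23.2  -1.6 -28. ] 0.0752
274 [-31.8  -1.6 -16.9] 0.0639
276 [-32.6  -1.6 -17.8] 0.0648
278 [-32.8  -1.6 -19.7] 0.0667
280 [-34.2  -1.6 -19.6] 0.0666
282 [-35.6  -1.6 -19.8] 0.0668
284 [-37.2  -1.6 -19.6] 0.0665
286 [-38.5  -1.6 -19.7] 0.0666
288 [-40.6  -1.7 -18.9] 0.0657
290 [-88.6  -2.   45.3] 0.0007
292 [-90.8  -2.   45.4] 0.0006
294 [-92.9  -2.   45.4] 0.0006
296 [-40.2  -1.6 -27.3] 0.0742
298 [-41.3  -1.6 -27.6] 0.0745
300 [-42.   -1.6 -28.6] 0.0754
302 [-43.5  -1.6 -28.5] 0.0753
304 [-103.5   -2.    45.2] 0.0006
306 [-104.6   -2.    43.9] 0.0019
308 [-108.4   -2.    45.9] -0.0002
310 [-111.1   -2.    46.5] -0.0009
312 [-112.6   -2.1   45.7] -0.0001
314 [-114.4   -2.1   45.1] 0.0005
316 [-117.    -2.1   45.6] -0.0001
318 [   9.1   -1.2 -102.6] 0.1503
post world->tool [-0.03477815 -0.00224101 -0.01900019  1.        ]
[ 0.58947948 -0.08525518  0.04759388] [-0.003 -0.     0.     0.     0.002  0.002 -0.01 ]
```

View pics/w22y.png

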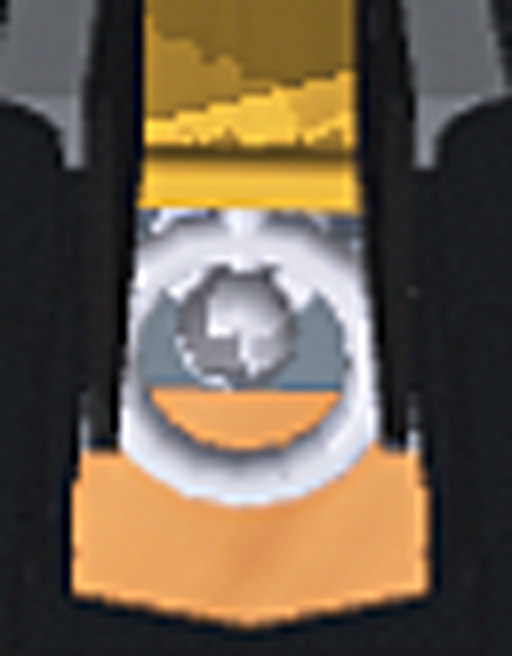

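apply_moves(increments=[5, -8, 0, 0, 0, 5, -7, 0, 0, 0, 5, -4.5, 0, 0, 0])

```text
t: 20.6
eef_pos: [0.5881, -0.092, 0.0469]
tool_rot: [-0.022, 0.795, 0.607, 0.004]
contact_force: [5.3, 13.8, -4.1]
gripper_width: 0.17
```

```bash
python3 look.py w23; python3 post.py w23|tail -30;python3 -c "
from h import *
o=get_obs();print(o['eef_pos'],o['joint_vel'].round(3))"
```

```text
20.6 [ 0.58811059 -0.09195369  0.04690462] [ 5.30154604 13.76785636 -4.07423878] 0.17047592067449188 -15.256303594525539 [-0.02032215  0.03892801 -0.99903534]
262 [-13.4  -1.5 -33.2] 0.0797
264 [-14.4  -1.5 -33.6] 0.0801
266 [-19.2  -1.6 -27.7] 0.074
268 [-20.7  -1.6 -27.5] 0.0737
270 [-22.4  -1.6 -26.9] 0.0731
272 [-23.3  -1.6 -27.6] 0.0737
274 [-28.8  -1.6 -21.1] 0.0671
276 [-30.9  -1.6 -20.1] 0.0661
278 [-32.5  -1.6 -19.9] 0.0658
280 [-45.9  -1.7  -2.2] 0.0477
282 [-78.8  -1.9  43.4] 0.0011
284 [-81.5  -1.9  44.3] 0.0001
286 [-83.   -1.9  43.5] 0.0008
288 [-85.3  -2.   43.8] 0.0004
290 [-87.3  -2.   43.8] 0.0004
292 [-89.8  -2.   44.2] -0.0001
294 [-90.8  -2.   42.8] 0.0013
296 [-41.   -1.6 -25.9] 0.0715
298 [-41.2  -1.6 -27.5] 0.0731
300 [-41.5  -1.6 -29. ] 0.0746
302 [-44.   -1.6 -27.7] 0.0732
304 [-101.6   -2.    43. ] 0.0007
306 [-103.3   -2.    42.4] 0.0013
308 [-105.9   -2.    43. ] 0.0006
310 [-107.7   -2.    42.6] 0.0009
312 [-110.2   -2.    43. ] 0.0005
314 [-112.8   -2.    43.4] -0.0001
316 [-113.8   -2.    42.1] 0.0013
318 [   9.5   -1.2 -102.9] 0.1501
post world->tool [-0.02744251 -0.00297857 -0.01990912  1.        ]
[ 0.58808136 -0.09203638  0.04690047] [-0.006  0.     0.002 -0.     0.005  0.002 -0.011]
```

View pics/w23y.png

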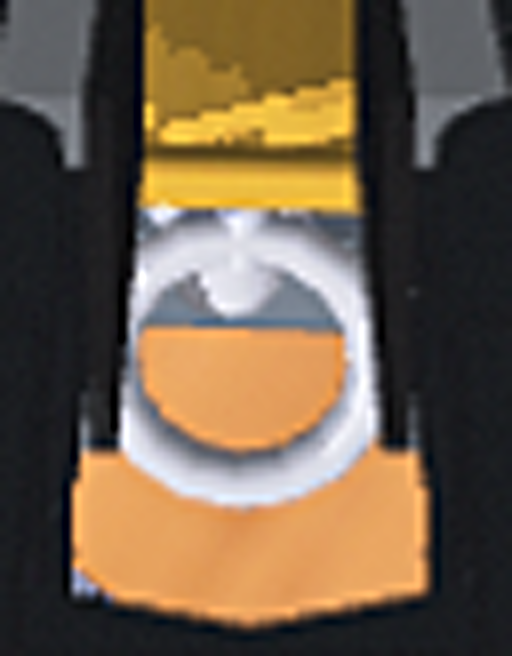

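apply_moves(increments=[5, -2, 0, 1.5, 0, 5, -4.5, 0, 1.5, 0])

```text
t: 20.9
eef_pos: [0.5893, -0.0897, 0.0437]
tool_rot: [-0.024, 0.793, 0.609, 0.008]
contact_force: [4.6, 12.1, -2.8]
gripper_width: 0.176
```

```bash
python3 look.py w24; python3 post.py w24|tail -30;python3 -c "
from h import *
o=get_obs();print(o['eef_pos'],o['joint_vel'].round(3))"
```

```text
20.9 [ 0.58932984 -0.08971334  0.04373075] [ 4.55830753 12.14548541 -2.80580084] 0.1756844762104221 -14.923444753900526 [-0.01748331  0.04815317 -0.99868694]
262 [-12.7  -1.6 -34.7] 0.0779
264 [-14.5  -1.6 -33.8] 0.0769
266 [-20.5  -1.7 -26. ] 0.0689
268 [-21.3  -1.7 -26.8] 0.0697
270 [-22.1  -1.7 -27.8] 0.0706
272 [-23.8  -1.7 -27.1] 0.0699
274 [-27.8  -1.7 -23.1] 0.0657
276 [-29.   -1.7 -23.4] 0.0659
278 [-29.4  -1.7 -24.8] 0.0673
280 [-31.8  -1.7 -23.4] 0.0658
282 [-32.4  -1.7 -24.5] 0.0669
284 [-35.2  -1.7 -22.5] 0.0647
286 [-48.1  -1.8  -6.3] 0.048
288 [-82.6  -2.1  39.7] 0.0007
290 [-85.8  -2.1  41.4] -0.0011
292 [-86.3  -2.1  39.2] 0.001
294 [-89.2  -2.1  40.3] -0.0002
296 [-40.8  -1.7 -26.6] 0.0686
298 [-40.7  -1.7 -28.5] 0.0706
300 [-43.1  -1.7 -27.2] 0.0691
302 [-44.1  -1.7 -27.8] 0.0697
304 [-99.4  -2.1  40. ] -0.0003
306 [-100.6   -2.1   38.8] 0.0008
308 [-102.6   -2.1   38.7] 0.0008
310 [-104.8   -2.1   38.8] 0.0007
312 [-106.9   -2.1   38.7] 0.0006
314 [-109.3   -2.1   39. ] 0.0002
316 [-111.8   -2.1   39.4] -0.0003
318 [   9.3   -1.3 -102.8] 0.1469
post world->tool [-0.02957526 -0.00382514 -0.02343028  1.        ]
[ 0.58913628 -0.09006975  0.04357255] [-0.001  0.001  0.005  0.001  0.008  0.005 -0.014]
```

View pics/w24y.png

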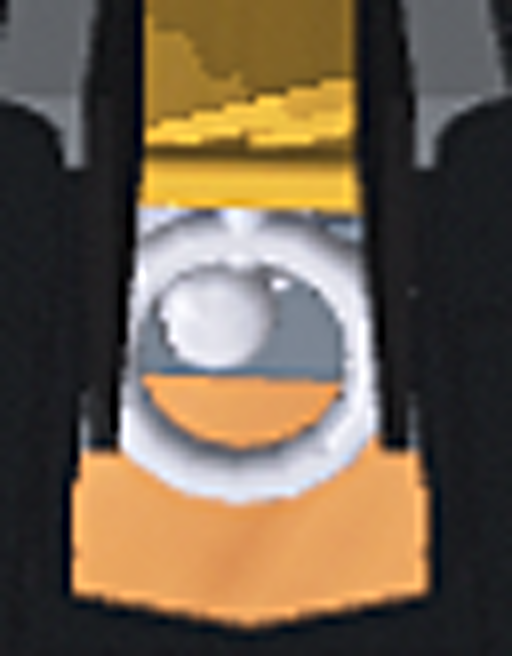

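apply_moves(increments=[5, -3.5, -1.7, 0, 0, 5, -4.2, 0, 0.5, 0])

```text
t: 21.2
eef_pos: [0.5889, -0.089, 0.043]
tool_rot: [-0.027, 0.791, 0.611, 0.012]
contact_force: [5.2, 11.9, -2.5]
gripper_width: 0.171
```

```bash
python3 look.py w25; python3 post.py w25|tail -30|sed -n '3,18p'
```

```text
21.2 [ 0.58888403 -0.08899507  0.04300325] [ 5.23503013 11.88165468 -2.50785455] 0.17075721348671707 -14.651368118626936 [-0.01402663  0.05667097 -0.99829437]
266 [-20.   -1.5 -26.6] 0.0685
268 [-20.6  -1.5 -27.8] 0.0697
270 [-23.1  -1.5 -25.9] 0.0677
272 [-23.6  -1.5 -27.3] 0.0691
274 [-27.8  -1.5 -22.9] 0.0645
276 [-28.6  -1.5 -23.8] 0.0653
278 [-29.5  -1.5 -24.5] 0.066
280 [-30.5  -1.5 -25. ] 0.0664
282 [-31.6  -1.5 -25.6] 0.0669
284 [-33.2  -1.5 -25.2] 0.0665
286 [-35.1  -1.5 -24.5] 0.0657
288 [-48.6  -1.6  -7.6] 0.0481
290 [-83.7  -1.9  38.7] 0.0002
292 [-85.   -1.9  37.6] 0.0012
294 [-87.5  -1.9  38.3] 0.0004
296 [-40.3  -1.6 -27.1] 0.068
```

View pics/w25y.png

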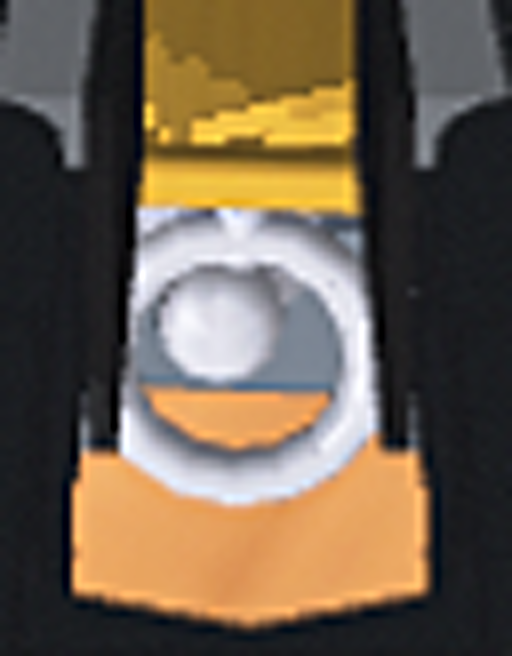

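apply_moves(increments=[5, -4.2, -1.8, 0.3, 1.5, 5, -4.2, -1, 3, 1, 5, -4.2, -0.8, 3.5, 0.6])

```text
t: 21.62
eef_pos: [0.586, -0.0876, 0.0359]
tool_rot: [-0.032, 0.805, 0.592, 0.017]
contact_force: [3.6, 12.6, 9.2]
gripper_width: 0.171
```

```bash
python3 look.py w26; python3 post.py w26|tail -30|sed -n '3,22p'
```

```text
21.625 [ 0.58595739 -0.0875772   0.03594723] [ 3.61905567 12.63325009  9.1738362 ] 0.17072560183750607 -17.321789957591164 [-0.01067395  0.07030785 -0.99746823]
266 [-20.7  -1.5 -25.4] 0.06
268 [-21.7  -1.5 -25.8] 0.0604
270 [-22.9  -1.5 -26.2] 0.0607
272 [-24.   -1.5 -26.5] 0.0608
274 [-30.7  -1.5 -18.3] 0.0523
276 [-31.1  -1.5 -19.9] 0.0539
278 [-30.7  -1.5 -22.6] 0.0566
280 [-27.2  -1.5 -29.8] 0.064
282 [-27.   -1.5 -32.1] 0.0663
284 [-28.1  -1.5 -32.5] 0.0666
286 [-29.4  -1.5 -32.4] 0.0665
288 [-30.   -1.5 -33.5] 0.0675
290 [-32.   -1.5 -32.5] 0.0664
292 [-33.9  -1.5 -31.9] 0.0656
294 [-40.7  -1.5 -24.5] 0.0578
296 [-40.6  -1.5 -26.6] 0.0599
298 [-41.2  -1.5 -27.7] 0.061
300 [-43.5  -1.5 -26.4] 0.0596
302 [-90.2  -1.9  31.2] -0.0009
304 [-90.8  -1.9  29.4] 0.0008
```

View pics/w26y.png

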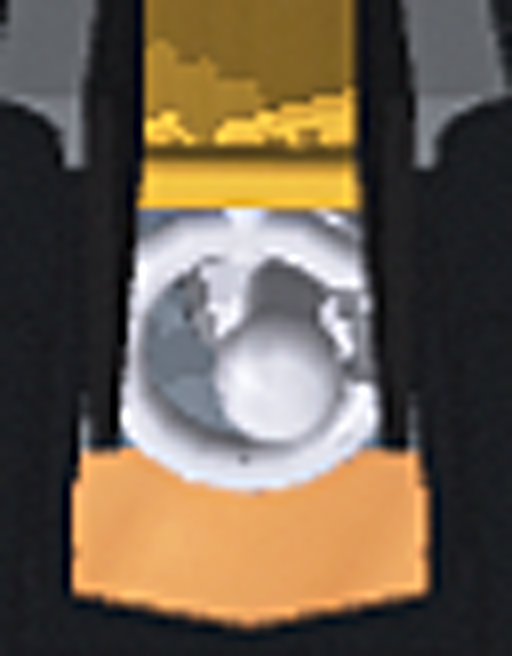

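apply_moves(increments=[5, -1, 0, 0.5, 0, 5, 0, 0, 0.3, 0, 5, 0, 0, 0, 0])

```text
t: 22.05
eef_pos: [0.5883, -0.0819, 0.0362]
tool_rot: [-0.034, 0.804, 0.594, 0.02]
contact_force: [0.9, 0.4, -3.2]
gripper_width: 0.169
```

```bash
python3 look.py w27; python3 post.py w27|tail -30|sed -n '3,22p'
```

```text
22.05 [ 0.58826573 -0.08187674  0.03618122] [ 0.86169437  0.37696529 -3.23773066] 0.16851038511207866 -17.016338909324517 [-0.00829913  0.07803941 -0.99691573]
266 [-20.1  -1.5 -26.3] 0.061
268 [-21.4  -1.5 -26.4] 0.061
270 [-22.5  -1.5 -26.8] 0.0613
272 [-24.3  -1.5 -26.1] 0.0605
274 [-31.1  -1.6 -17.6] 0.0516
276 [-32.2  -1.6 -18.1] 0.052
278 [-33.7  -1.6 -18.2] 0.0519
280 [-34.5  -1.6 -19.1] 0.0528
282 [-36.4  -1.6 -18.5] 0.052
284 [-36.2  -1.6 -20.7] 0.0543
286 [-36.3  -1.6 -22.7] 0.0562
288 [-33.   -1.5 -29.3] 0.063
290 [-32.4  -1.5 -32. ] 0.0658
292 [-34.4  -1.5 -31.2] 0.0649
294 [-35.2  -1.5 -31.9] 0.0655
296 [-36.7  -1.5 -31.7] 0.0652
298 [-36.8  -1.5 -33.4] 0.0669
300 [-37.3  -1.5 -34.5] 0.0679
302 [-39.4  -1.5 -33.6] 0.0669
304 [-54.1  -1.6 -16.8] 0.0491
```

View pics/w27y.png

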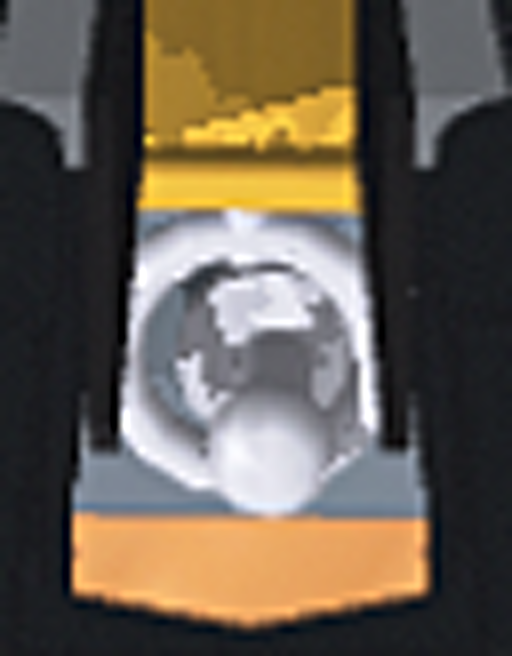

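apply_moves(increments=[12, 0, 0, 0, 0, 20, 0, 0, 0, 0, 32, 0, 0, 0, 0, 32, 0, 0, 0, 0, 32, 0.5, 0, -8, 0, 32, 1.5, 0, -20, 0, 32, 2, 0, -30, 0, 32, 2, 0, -30, 0, 32, 0, 0, 0, 0])

```text
t: 23.22
eef_pos: [0.5912, -0.0893, 0.1327]
tool_rot: [-0.031, 0.806, 0.591, 0.02]
contact_force: [0.7, -0.2, -0.6]
gripper_width: 0.376
```

```bash
python3 look.py w28
python3 - <<'E'
from h import *
p,d=read_camera('side'); crop(p,'s28.png',170,90,310,200,5)
z=np.load('w28.npz'); crop(z['p'],'w28z.png',180,100,360,300,4)
E
```

```text
23.225 [ 0.59121721 -0.08928274  0.1327066 ] [ 0.70481928 -0.16788102 -0.55335652] 0.37628514671671875 -17.406394141133653 [-0.00406298  0.07279105 -0.99733894]
```

View pics/w28z.png

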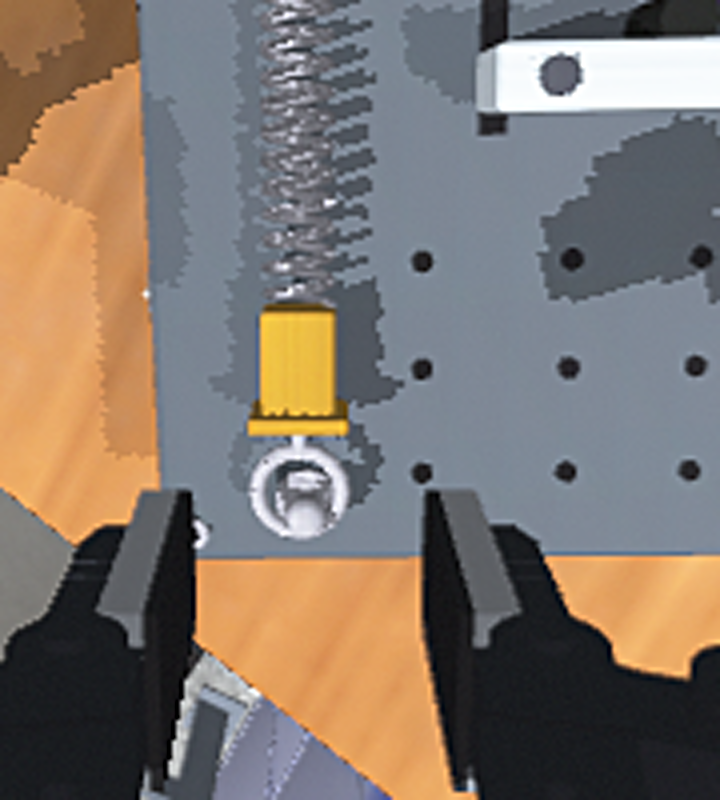

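View pics/s28.png

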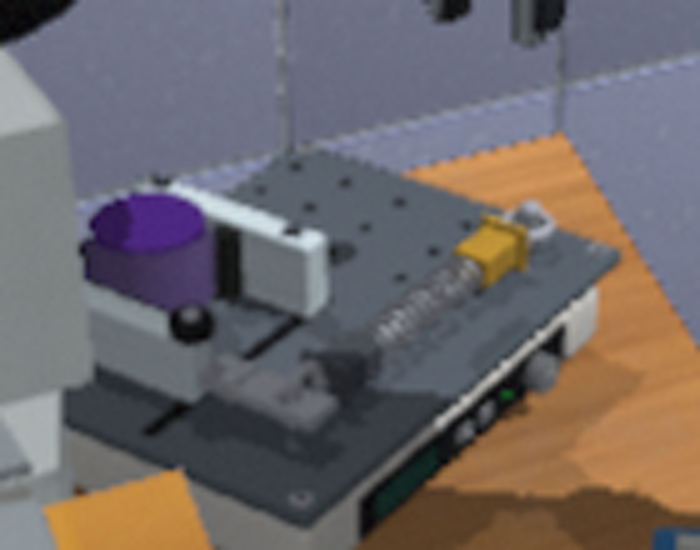

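apply_moves(increments=[40, 15, 0, -10, 0, 40, 20, 0, -10, 0, 40, 20, 0, -10, 0, 40, 20, 0, -5, 0, 40, 15, 0, 0, 0, 40, 0, 0, 0, 0])

```text
t: 24.08
eef_pos: [0.6163, 0.0026, 0.1708]
tool_rot: [-0.034, 0.805, 0.592, 0.016]
contact_force: [-0.5, -0.4, -0.4]
gripper_width: 0.472
```

```bash
python3 look.py w29
python3 - <<'E'
from h import *
z=np.load('w29.npz'); crop(z['p'],'w29z.png',200,100,400,290,4)
E
```

```text
24.075 [0.61626562 0.00258241 0.17080444] [-0.46636977 -0.37657139 -0.43141493] 0.4722625946923503 -17.231489378927158 [-0.01517246  0.07424747 -0.99712442]
```

View pics/w29z.png

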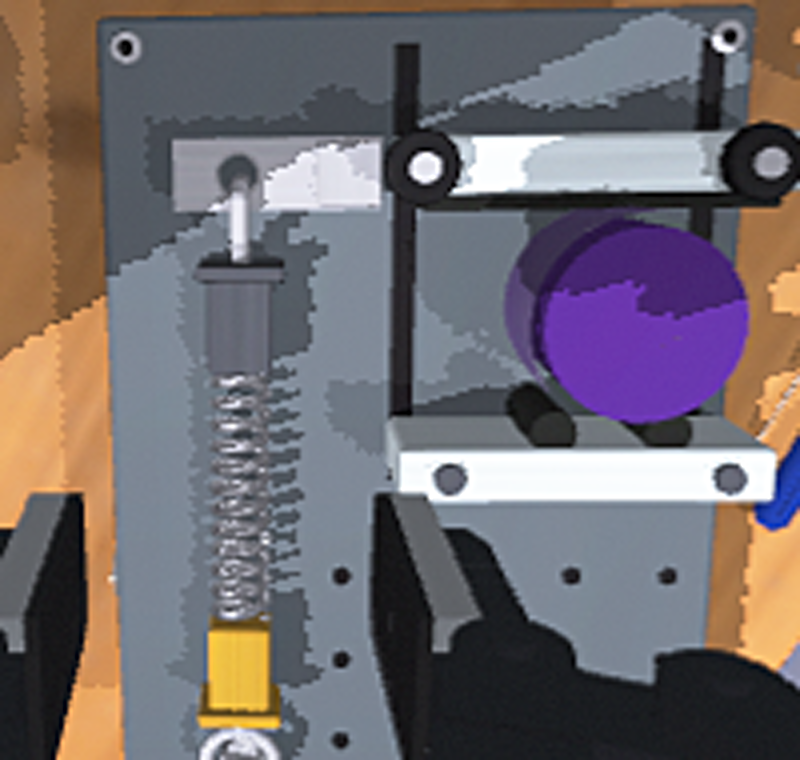

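Run:
```python
from h import *
p,d=read_camera('top'); C=cloud('top',d); cv2.imwrite('pics/t30.png',cv2.resize(p[60:260,140:400],None,fx=3,fy=3))
find('top',['bottle_black_mid','bottle_white_mid','slip_box_mid','jar_center'],C)
C0=np.load('Ctop.npy');
```

```text
top bottle_black_mid 0.71 [181.1 198.8  18.7  17.7] [ 0.536  0.264  0.046  0.452  0.049 -0.002  0.558  0.289  0.915]
top bottle_white_mid 0.25 [273.7 136.4  17.4  63. ] [ 0.682  0.029  0.076  0.452  0.009 -0.001  0.785  0.054  0.915]
top jar_center 0.66 [226.2 164.6  11.1  12. ] [0.617 0.145 0.03  0.601 0.132 0.018 0.633 0.161 0.034]
```

View pics/t30.png

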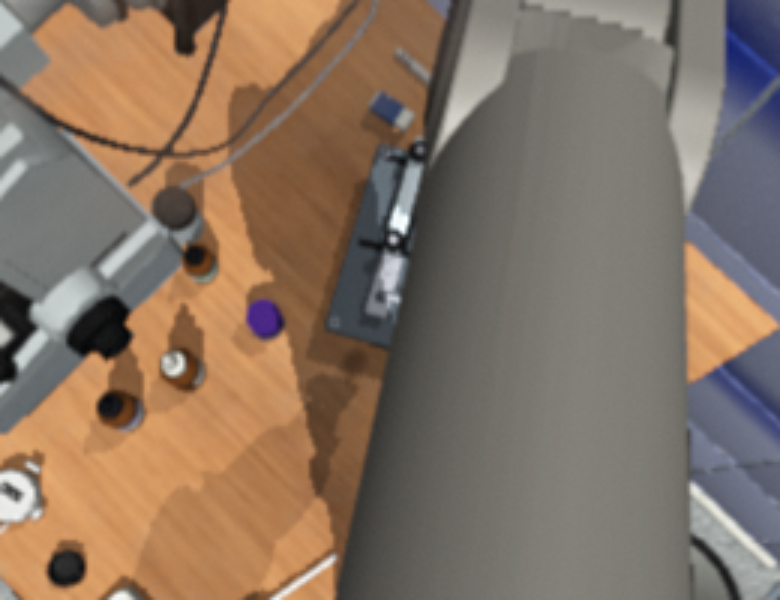

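Run:
```python
from station import *
print(hand_in()); print(get_obs()['t'])
```

```text
the job is handed in; nothing more can be done
None
the job is handed in; nothing more can be done
```

The spring is fitted. Its hook hangs down through the tab's hole and its eye lies round the post's neck under the head. I let go, pulled the arm clear, and handed the job in at about 24 s of the 45 s.

**Last checks**
- **Eye:** with the fingers still closed, the force along the spring fell from about 13 N to about 0.4 N once the eye caught the post, so the post carries the tension. The ring's top measured about 61 mm above the desk, against 61.5 mm for the underside of the head. The wrist and side pictures show the head over the ring.
- **Bar and jar:** the coils are stretched and the bar has been drawn up to the jar. The jar stands upright against the rail's bumpers.
- **Bottles:** both stand upright where they were, in the last top picture.

**What disagreed or was not checked**
- **Finger length:** the fingertips ended about 16–17 mm short of the reported TCP, so the first grasp closed above the spring. I opened the gripper, went lower and took it properly.
- **First pull:** it went about 3 mm too far over the post. I eased back and corrected sideways before lowering the eye.
- **Final network check:** the arm hid parts of that top view. The box was not reported, and the white bottle and jar answers fell on other things. I judged the bottle and jar from the pictures. The box was last seen where it belonged in the wrist pictures taken during the stretch (about 19 s).

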